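# Take one lock case from the bin and bring it under the machine

## Robot

A 7-joint arm with a two-finger parallel gripper is mounted at the origin on the work surface. World frame = base frame: x ahead of the robot, y to its left, z up, the work surface at z = 0. Lengths are in m, angles in rad, forces in N, time in s.
With the tool pointing down it reaches from about 0.4 to 0.85 m from the base axis. Payload 4.4 kg.
Tool frame: the origin (TCP) lies at the centre of the arm's flange, where the gripper is bolted on; the fingertips stand 199 mm ahead of it and the grasp point (between the pads) lies 180 mm ahead of it; z points along the fingers, y is the line along which they close (so a half turn about z gives the same grasp; the last joint's range is limited). The gripper opens to 94 mm and grips with 3 to 60 N. Pads are 16 mm wide; open, the fingers measure 119 mm over their backs; the gripper's body (75 mm by 177 mm) begins 78 mm behind the grasp point.
Start: joints at [-1.264, 0.628, 0.038, 1.517, -0.027, 0.996, -0.02], TCP at [0.237, 0.605, 0.405] pointing down, gripper open.
Joint ranges: [-3.06, 3.06], [-0.37, 2.12], [-1.25, 1.32], [0.18, 2.47], [-1.1, 4.24], [0.23, 1.98], [-2.94, 2.94]. Speed limits (rad/s): [2.57, 2.57, 3.14, 3.14, 3.14, 3.14, 3.14].

## Interface

Orientations are given as a unit quaternion [w, x, y, z].
In Python, from workcell import manip gives the robot as it stands. The module is installed in compiled form; this text tells all that it offers.
- The arm moves only by the tool move_arm, never from a script. Its argument "moves" is a list of rows, each an object with "linear": the shift along the world's x, y, z in units of 20 mm (1.0 is 20 mm), a list of three; "angular": the turn, a rotation vector about the world's x, y, z in units of 0.15 rad (1.0 is 0.15 rad), a list of three. In form: [{"linear": [dx, dy, dz], "angular": [wx, wy, wz]}, ...]. A call has 1 to 10 rows; each row shifts and turns the commanded pose from where the row before left it; what a row does not reach is not made up. A row lasts 1/8 s, in which the tool goes at most 62.5 mm and 10.7 degrees, less where a joint would pass 70% of its speed; a pose out of reach is approached as far as the arm can. A call with a number of a shift or a turn outside -1 to 1 is refused whole. A call with a gripper value outside its range is refused whole. "claw" is the opening, from 0 (shut) to 1 (fully open), set as the call begins (left out, the last holds). The fingers move at their own pace and stop on an object; "force" is the grip in N (left out, the last holds). Time passes only in rows, so rows that do not move let the fingers close. It gives the time, the measured TCP pose, the force, the opening and the grip force at its end, in the units of the state.
- manip.get_state(): the state, without advancing time (a new reading comes with each control period).
- manip.get_image(name): name is "side" or "top"; returns a dict with "frame" (400x640x3 uint8, red, green, blue), "fx", "fy", "cx", "cy" (pixels), "T" (4x4, takes a point from camera to world coordinates). Camera axes: x right, y down, z forward; pixel columns grow to the right and rows downward; lengths in m; the calibration is good to about 2 mm. A picture is of the moment at which its call begins. There is no depth.
- manip.job_done(): hands the job in; it is judged then, once.
Trained networks look in the newest picture that a camera, given by its name, has taken for a name from the list of things; names that differ only in an ending like _2 or _b are one class to them, and where a whole thing is asked for, a point or a joint stands for the part that bears it (a point fixed in the world has none). Each returns a list of dicts, best first, with "score" (0 to 1); they miss things now and then, are a little off and sometimes report something else, mostly with a low value. They report only what shows in the picture. A call takes as long as a camera call.
- manip.regions_of(thing, camera): "mask" (400x640 bool, what is visible of it).
- manip.mark_of(thing, camera): "centre" ([x, y, z] in m, in the coordinates of the camera as it stood for that picture, good to about 4 mm: a listed point, or the origin of a listed thing).
The state is a dict: "t": time; "q": joint angles; "qvel": joint speeds; "joint_torque": joint torques, N m; "tcp_pos": TCP position; "orientation": TCP orientation; "wrist_force": force on the tool from outside, world axes, zero at the start; "ft_torque": the same for the moment, N m; "gripper_width": finger opening in m; "gripper_force": force on a finger pad.
Only numpy, scipy, OpenCV 4.12 (cv2) and the standard library are available. Lean on these libraries where they do the work, as an engineer would, in place of code of your own. Each camera call takes 0.05 s, during which the arm holds its last target. There are 200 camera calls.

## Task

The lock cases in the blue bin are packed face to face: tip the brass front one forward onto the bin's front wall, then lift only that one out by its top edge. Set it down gently, centred in the machine's cradle, home on the sloping seat and flat against the black back rest, top leaning to the robot, and let go. Then push the cradle, case aboard, along its rails until its red pointer stands on the red line; leave the steel cases in the bin and the jar where it is.

Things in the scene. Friction and masses are not known exactly. Their poses are not given: they have to be found in the camera images.
- bin: fixed blue bin, 103 mm deep (x), 214 mm wide (y), front at -x. Origin: centre of its underside, on the table. Front and side walls 64 mm high, 5 mm thick. The inner floor rises 10 degrees to the front, the inner back leans 10 degrees back. Three lock cases stand packed against the back, lengthwise along y: steel, steel, brass in front; tops about 0.1 m above the table
- bin_rim (a point): middle of the front wall's top edge (64 mm above the table). A tipped case leans with its upper part over this rim, about 28 degrees from vertical, top towards the robot
- bin_foot (a point): point on the bin's floor under the front lower edge of the brass case as it stands at the start: the line (along the bin's y) about which it tips forward; 23 mm behind the rim's middle plane and 44 mm below its top
- case_front: the brass-coloured one, in front. A lock case, a flat box 16 mm thick (x), 165 mm long (y), 88 mm high (z), about 0.42 kg; a small bolt sticks 10 mm out of its +y end. Origin: centre of its underside; z points to its top edge. It stands leaning 10 degrees to the bin's +x at the start
- case_top (a point): centre of the brass case's top edge, 88 mm from its origin along its z; the axes are those of the case
- case_mid: steel-grey, just behind the brass one. A lock case, a flat box 16 mm thick (x), 165 mm long (y), 88 mm high (z), about 0.42 kg; a small bolt sticks 10 mm out of its +y end. Origin: centre of its underside; z points to its top edge. It stands leaning 10 degrees to the bin's +x at the start
- case_back: steel-grey, rearmost. A lock case, a flat box 16 mm thick (x), 165 mm long (y), 88 mm high (z), about 0.42 kg; a small bolt sticks 10 mm out of its +y end. Origin: centre of its underside; z points to its top edge. It stands leaning 10 degrees to the bin's +x at the start
- machine: fixed grey and black lock machine. Origin: underside of its bed, on the table; z up. The bed (130 mm in x, 22 mm high, with two 8 mm rails) runs along its y from +0.21 to -0.25 m; housing and head, 250 mm tall, stand at y below -0.23 m
- carriage (a joint): position of the cradle along its rails in m: 0 at the +y end, growing towards the machine's -y (towards the housing), up to 0.15. The red pointer stands on the red line at 0.110. It takes about 3 N to push and stays where it is left
- seat (a point): where the case's origin lies when home and centred, on the cradle's seat, 8 mm from the back rest; machine axes. The seat (200 mm in y, 31 mm deep, then an 8 mm lip) rises 22 degrees to +x; the black back rest stands square on it on the -x side, 44 mm high, its top leaning 22 degrees to -x. A home case lies flat against it, its z leaning 22 degrees to -x
- push_plate (a point): centre of the outer face of the red push plate at the cradle's +y end (70 mm wide in x, 50 mm high, top 25 mm above this point, bottom just above the rails); push it here towards the machine's -y
- red_line (a point): middle of the 8 mm wide red line across the edge of the bed on the +x side; the cradle's red pointer has to stand beside it
- pin_jar: loose jar, 64 mm across, 80 mm high, a bystander. Origin: centre of its underside

How it is judged:
By the outcome, as a careful person would: the job done as asked, in the order asked, and still so for the second after the job is handed in, with the robot touching nothing.
It also fails if it takes over 67 s, if anything falls off the work surface, if the arm or the gripper's body presses on something with over 40 N, if the wrist force passes 120 N, or if a joint passes its speed limit or range.

## Working session

There is one attempt and no reset: what is moved stays moved. The work goes in short steps, Python scripts to look and compute and a tool call to move; the robot and the scene stay as the last step left them, time stands still between calls to the robot, and variables do not carry over. Pictures are saved under pics/ and viewed, at most 10 in all, crops included, and the job is handed in when it is done.

Besides the shell and the picture viewer there is one more tool, called after "Call:" as a command line: name --argument value ..., lists and objects as JSON in quotes. move_arm: Moves the arm, as the interface text tells. Shifts and turns lie within -1 to 1; 1 stands for 20 mm of shift or 0.15 rad of turn. Its arguments: {"type":"object","properties":{"moves":{"type":"array"},"claw":{"type":"number"},"force":{"type":"number"}},"required":["moves"]}

```bash
mkdir -p pics; cat > h.py <<'E'
import numpy as np, cv2
from workcell import manip
def w(img,p): return (img["T"]@np.r_[p,1])[:3]
def px(img,P):
    c=np.linalg.inv(img["T"])@np.r_[P,1]; return np.array([img["fx"]*c[0]/c[2]+img["cx"],img["fy"]*c[1]/c[2]+img["cy"]])
def marks(names,cams=("side","top"),save=None):
    for c in cams:
        im=manip.get_image(c)
        if save: cv2.imwrite(f"pics/{save}_{c}.png",im["frame"][:,:,::-1])
        for n in names:
            r=manip.mark_of(n,c)
            print(c,n,[(np.round(w(im,x["centre"]),4).tolist(),round(x["score"],2)) for x in r[:2]])
E
python3 - <<'E'
from h import *
s=manip.get_state();print(s["t"],s["tcp_pos"],s["orientation"],s["gripper_width"])
marks("bin bin_rim bin_foot case_front case_top case_mid case_back machine carriage seat push_plate red_line pin_jar".split(),save="a")
print(manip.get_state()["t"])
for c in("side","top"):
    im=manip.get_image(c);print(im["T"].round(3).tolist(),im["fx"])
E
```

```text
0.0 [0.23660402 0.60509125 0.40376358] [-1.64056420e-04  1.85308142e-01  9.82680014e-01 -9.24896828e-04] 0.09391857800936215
side bin [([0.5214, 0.3098, 0.0001], 0.97)]
side bin_rim [([0.4971, 0.3087, 0.0659], 0.73)]
side bin_foot [([0.5227, 0.3105, 0.0213], 0.88)]
side case_front [([0.5301, 0.3112, 0.0196], 0.76), ([0.5499, -0.2125, 0.0008], 0.26)]
side case_top [([0.5422, 0.313, 0.1052], 0.85)]
side case_mid []
side case_back []
side machine [([0.5311, 0.3099, 0.0189], 0.64), ([0.5501, -0.2129, 0.0016], 0.56)]Traceback (most recent call last):
  File "<stdin>", line 3, in <module>
  File "h.py", line 11, in marks
    r=manip.mark_of(n,c)
ValueError: it knows: bin, bin_foot, bin_rim, case_back, case_front, case_mid, case_top, machine, pin_jar, push_plate, red_line, seat
```

View pics/a_side.png

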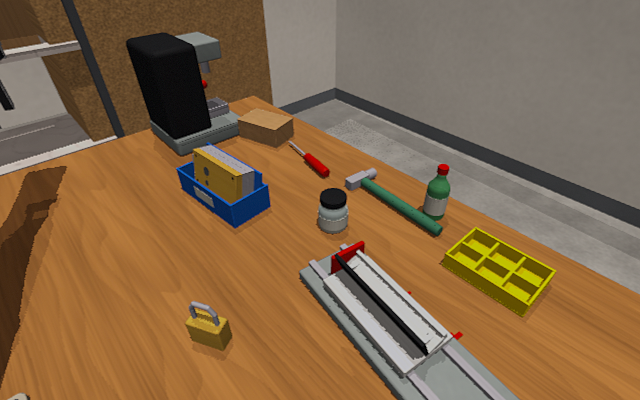

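The side picture shows the blue bin near (225,185) with the brass case in front, the jar at (333,210), and the cradle from its red push plate at (348,257) to about (430,345). The red line is near (457,336).

```bash
python3 - <<'E'
from h import *
marks("bin bin_rim bin_foot case_front case_top case_mid case_back machine seat push_plate red_line pin_jar".split(),save="b")
print(manip.get_state()["t"])
for c in("side","top"):
    im=manip.get_image(c);print(im["T"].round(3).tolist(),im["fx"])
    for n in ("case_front","bin"):
        r=manip.regions_of(n,c)
        if r:
            m=r[0]["mask"].astype(np.uint8);print(n,r[0]["score"],m.sum(),cv2.minAreaRect(np.argwhere(m)[:,::-1].astype(np.float32)))
E
```

```text
side bin [([0.5239, 0.3113, 0.0001], 0.67)]
side bin_rim [([0.4981, 0.3079, 0.0629], 0.78), ([0.5526, -0.2147, 0.0], 0.16)]
side bin_foot [([0.5234, 0.3094, 0.0194], 0.79)]
side case_front [([0.53, 0.3126, 0.016], 0.65)]
side case_top [([0.5454, 0.3113, 0.1042], 0.75)]
side case_mid []
side case_back []
side machine [([0.552, -0.213, 0.0012], 0.86)]
side seat [([0.5702, -0.1658, 0.0519], 0.82)]
side push_plate [([0.5891, -0.0552, 0.0554], 0.89)]
side red_line [([0.6063, -0.2602, 0.0246], 0.9), ([0.5222, 0.3147, 0.022], 0.42)]
side pin_jar [([0.6765, 0.0661, 0.0003], 0.88)]
top bin [([0.5227, 0.3127, -0.002], 0.77)]
top bin_rim [([0.4965, 0.3092, 0.0647], 0.72)]
top bin_foot [([0.517, 0.3083, 0.0167], 0.82)]
top case_front [([0.5252, 0.3123, 0.019], 0.84)]
top case_top [([0.5197, 0.3061, 0.0169], 0.74), ([0.5454, 0.3129, 0.098], 0.6)]
top case_mid [([0.5431, 0.3119, 0.0112], 0.92)]
top case_back [([0.5615, 0.3146, 0.0127], 0.59)]
top machine [([0.5536, -0.2109, -0.001], 0.89)]
top seat [([0.5667, -0.1646, 0.0516], 0.77)]
top push_plate [([0.5895, -0.0578, 0.059], 0.56), ([0.5266, 0.31
[... 201 characters left out ...]
46, 0.577, -0.365], [-0.004, -0.779, -0.626, 0.538], [0.0, 0.0, 0.0, 1.0]] 365.5683383454397
case_front 0.76 1674 ((216.5290069580078, 175.9938507080078), (65.02131652832031, 31.69317054748535), 33.023868560791016)
bin 0.65 2221 ((222.52130126953125, 196.1965789794922), (94.62635040283203, 58.45048141479492), 6.8090500831604)
[[-0.008, -0.989, 0.145, 0.493], [-1.0, 0.01, 0.009, 0.038], [-0.011, -0.145, -0.989, 0.918], [0.0, 0.0, 0.0, 1.0]] 417.38460804557957
case_front 0.59 1565 ((180.9805908203125, 242.81236267089844), (18.487546920776367, 93.91262817382812), 84.0938491821289)
bin 0.65 2561 ((185.12374877929688, 238.7376251220703), (51.642433166503906, 112.73770904541016), 84.2894058227539)
```

View pics/b_top.png

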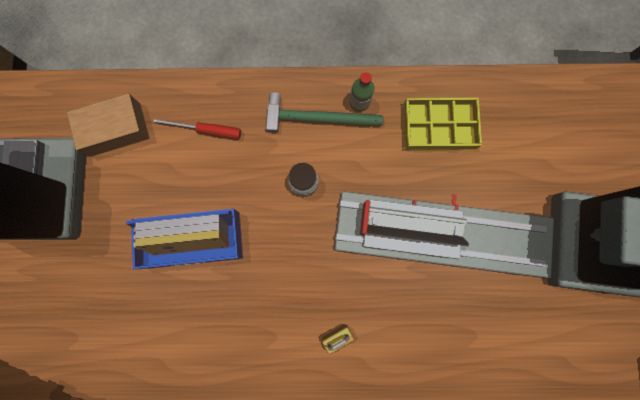

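The top picture shows the bin around (185,240) turned slightly counter-clockwise and the bed from (340,220) to (550,250) turned slightly clockwise. The cradle's push plate is at (366,218), the red line at (455,203) and the jar at (303,180). I need the yaw angles, so I'll look closer.

```bash
python3 - <<'E'
import cv2,numpy as np
f=cv2.imread("pics/b_top.png")
a=cv2.resize(f[180:290,330:560],None,fx=3.4,fy=3.4,interpolation=cv2.INTER_CUBIC)
b=cv2.resize(f[205:273,125:245],None,fx=3,fy=3,interpolation=cv2.INTER_CUBIC)
c=np.zeros((a.shape[0]+b.shape[0],a.shape[1],3),np.uint8);c[:a.shape[0]]=a;c[a.shape[0]:,:b.shape[1]]=b
cv2.imwrite("pics/c.png",c);print(c.shape,a.shape)
E
```

```text
(578, 782, 3) (374, 782, 3)
```

View pics/c.png

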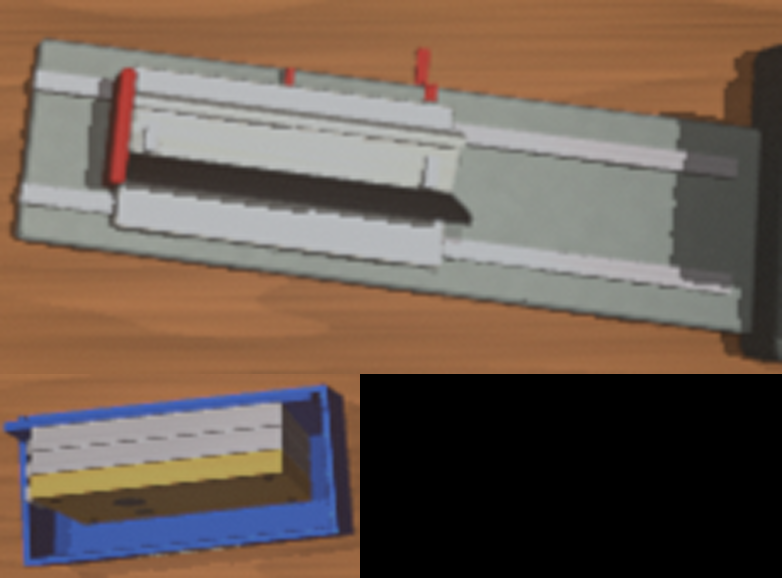

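Zoomed, the bed's +x edge runs (45,41)→(755,130) and its -x edge (17,238)→(740,330). The pointer is at (290,76) and the red line at (424,70). The bin's front rim runs (27,564)→(350,535), and the brass top's front edge (32,500)→(282,470).

```bash
cat >> h.py <<'E'
def ray(im,u,v,z):
    d=im["T"][:3,:3]@np.array([(u-im["cx"])/im["fx"],(v-im["cy"])/im["fy"],1]);o=im["T"][:3,3]
    return o+d*(z-o[2])/d[2]
E
python3 - <<'E'
from h import *
im=manip.get_image("top")
A=lambda x,y,z:ray(im,330+x/3.4,180+y/3.4,z)
B=lambda x,y,z:ray(im,125+x/3,205+(y-374)/3,z)
def yaw(p,q,n):
    d=p-q;print(n,p.round(4),q.round(4),"yaw",np.degrees(np.arctan2(-d[0],d[1])).round(2),"len",np.linalg.norm(d).round(4))
yaw(A(45,41,.022),A(755,130,.022),"bed+x")
yaw(A(17,238,.022),A(740,330,.022),"bed-x")
yaw(B(27,564,.064),B(350,535,.064),"rim")
yaw(B(32,500,.1065),B(282,470,.1065),"brass front")
yaw(B(32,473,.104),B(282,447,.104),"brass back")
yaw(A(290,76,.024),A(424,70,.024),"ptr-line")
print(A(150,140,.05),A(424,170,.05))
# candidate: network fused
Rz=lambda a:np.array([[np.cos(a),-np.sin(a)],[np.sin(a),np.cos(a)]])
m=np.array([.5527,-.212])
for a in (-6,-7,-8):
  R=Rz(np.radians(a)).T
  for n,p in dict(seat=(.5685,-.1652),plate=(.5893,-.0565),line=(.6083,-.262)).items(): print(a,n,(R@(np.array(p)-m)).round(4))
E
```

```text
bed+x [ 0.6464 -0.0194  0.022 ] [ 0.5849 -0.4658  0.022 ] yaw -7.85 len 0.4506
bed-x [5.213e-01 5.000e-04 2.200e-02] [ 0.4608 -0.4453  0.022 ] yaw -7.72 len 0.4499
rim [0.4866 0.4106 0.064 ] [0.5041 0.192  0.064 ] yaw 4.59 len 0.2193
brass front [0.5278 0.391  0.1065] [0.5458 0.2292 0.1065] yaw 6.32 len 0.1628
brass back [0.5455 0.3931 0.104 ] [0.5609 0.2301 0.104 ] yaw 5.42 len 0.1636
ptr-line [ 0.6219 -0.1743  0.024 ] [ 0.6249 -0.2593  0.024 ] yaw 2.02 len 0.0851
[ 0.57940559 -0.08079984  0.05      ] [ 0.55944328 -0.24713686  0.05      ]
-6 seat [0.0108 0.0482]
-6 plate [0.0201 0.1585]
-6 line [ 0.0605 -0.0439]
-7 seat [0.01   0.0484]
-7 plate [0.0174 0.1588]
-7 line [ 0.0613 -0.0429]
-8 seat [0.0091 0.0485]
-8 plate [0.0146 0.1591]
-8 line [ 0.062  -0.0418]
```

```bash
cat >> h.py <<'E'
from scipy.spatial.transform import Rotation as Ro
def case_axes(yaw,phi):  # phi lean to -x, degrees
    y,p=np.radians([yaw,phi]);ux=np.array([np.cos(y),np.sin(y),0]);z=np.array([0,0,1.])
    return np.cos(p)*ux+np.sin(p)*z, np.array([-np.sin(y),np.cos(y),0]), -np.sin(p)*ux+np.cos(p)*z
BY=5.4; F=np.array([.5215,.3105,.020])
def pose(P,yaw,phi,cx,cz,cy=0,d=.199):
    "P: front lower edge; fingertip at local cx,cy,cz; tool along -case z"
    X,Y,Z=case_axes(yaw,phi); tip=P+cx*X+cy*Y+cz*Z
    return tip+d*Z, np.c_[X,np.cross(-Z,X),-Z][:,[1,0,2]]
def plan(pos,R,show=True):
    s=manip.get_state();q=s["orientation"];R0=Ro.from_quat([q[1],q[2],q[3],q[0]])
    dl=(pos-s["tcp_pos"])/.02;da=(Ro.from_matrix(R)*R0.inv()).as_rotvec()/.15
    print("t",round(s["t"],3),"F",s["wrist_force"].round(1) if hasattr(s["wrist_force"],"round") else s["wrist_force"],"total lin",dl.round(2),"ang",da.round(2),"target",pos.round(4))
E
python3 - <<'E'
from h import *
for p in (pose(F,BY,-10,.002,.148),pose(F,BY,-10,.002,.098)): plan(*p)
p=pose(F,BY,-10,.002,.088);R0=p[1]
for f in range(-10,33,4):
    q=pose(F,BY,f,.002,.088);print(f,q[0].round(4),((q[0]-p[0])/.02).round(2))
E
```

```text
Traceback (most recent call last):
  File "h.py", line 27, in plan
    dl=(pos-s["tcp_pos"])/.02;da=(Ro.from_matrix(R)*R0.inv()).as_rotvec()/.15
                                  ~~~~~~~~~~~~~~^^^
  File "scipy/spatial/transform/_rotation.pyx", line 1143, in scipy.spatial.transform._rotation.Rotation.from_matrix
ValueError: Non-positive determinant (left-handed or null coordinate frame) in rotation matrix 0: [[ 0.09410831  0.98043714 -0.17287752]
 [-0.99556196  0.0926786  -0.01634174]
 [ 0.         -0.17364818 -0.98480775]].
```

```bash
sed -i 's/np.cross(-Z,X)/np.cross(X,-Z)/' h.py
python3 - <<'E'
from h import *
for p in (pose(F,BY,-10,.002,.148),pose(F,BY,-10,.002,.098)): plan(*p)
p=pose(F,BY,-10,.002,.088);R0=p[1]
for f in range(-10,33,4):
    q=pose(F,BY,f,.002,.088);print(f,q[0].round(4),((q[0]-p[0])/.02).round(2))
E
```

```text
t 2.1 F [ 0.1  0.3 -0.3] total lin [ 17.34 -14.45  -2.16] ang [-0.74  0.98 -7.34] target [0.5834 0.3164 0.3614]
t 2.1 F [ 0.1  0.3 -0.3] total lin [ 16.9  -14.49  -4.63] ang [-0.74  0.98 -7.34] target [0.5748 0.3155 0.3121]
-10 [0.5731 0.3154 0.3023] [0. 0. 0.]
-6 [0.5533 0.3135 0.3052] [-0.99 -0.09  0.15]
-2 [0.5335 0.3116 0.3068] [-1.98 -0.19  0.22]
2 [0.5135 0.3097 0.3069] [-2.98 -0.28  0.23]
6 [0.4936 0.3079 0.3056] [-3.97 -0.38  0.17]
10 [0.4738 0.306  0.303 ] [-4.96 -0.47  0.03]
14 [0.4543 0.3041 0.299 ] [-5.94 -0.56 -0.17]
18 [0.4351 0.3023 0.2936] [-6.9  -0.65 -0.44]
22 [0.4163 0.3006 0.2869] [-7.84 -0.74 -0.77]
26 [0.398  0.2988 0.2788] [-8.75 -0.83 -1.17]
30 [0.3804 0.2972 0.2695] [-9.64 -0.91 -1.64]
```

Call:
move_arm --moves '[{"linear": [0, -1, 0], "angular": [0, 0, 0]}, {"linear": [0, -1, 0], "angular": [0, 0, 0]}, {"linear": [0.8, -1, 0], "angular": [0, 0, -0.5]}, {"linear": [1, -1, 0], "angular": [0, 0, -0.7]}, {"linear": [1, -1, 0], "angular": [0, 0, -0.7]}, {"linear": [1, -1, 0], "angular": [0, 0, -0.7]}, {"linear": [1, -1, 0], "angular": [0, 0, -0.7]}, {"linear": [1, -1, 0], "angular": [0, 0, -0.7]}, {"linear": [1, -1, 0], "angular": [0, 0, -0.7]}, {"linear": [1, -1, 0], "angular": [0, 0, -0.7]}]' --claw 0 --force 20

```text
t: 3.35
tcp_pos: [0.3941, 0.404, 0.4047]
orientation: [0.0, 0.56, 0.828, 0.0]
wrist_force: [-0.3, 0.6, 0.4]
gripper_width: 0.0005
gripper_force: 0.0
```

Call:
move_arm --moves '[{"linear": [1, -1, -0.2], "angular": [0, 0, -0.7]}, {"linear": [1, -1, -0.2], "angular": [0, 0, -0.7]}, {"linear": [1, -1, -0.2], "angular": [0, 0, -0.6]}, {"linear": [1, -0.8, -0.2], "angular": [0, 0, -0.5]}, {"linear": [1, -0.6, -0.2], "angular": [0, 0, 0]}, {"linear": [1, 0, -0.2], "angular": [0, 0, 0]}, {"linear": [1, 0, -0.3], "angular": [0, 0, 0]}, {"linear": [1, 0, -0.3], "angular": [0, 0, 0]}, {"linear": [0.8, 0, -0.3], "angular": [0, 0, 0]}, {"linear": [0, 0, 0], "angular": [0, 0, 0]}]'

```text
t: 4.6
tcp_pos: [0.5697, 0.3166, 0.3617]
orientation: [0.0, 0.703, 0.711, -0.001]
wrist_force: [0.3, -0.3, -0.4]
gripper_width: 0.0004
gripper_force: 0.0
```

```bash
python3 - <<'E'
from h import *
for p in (pose(F,BY,-10,.002,.148),pose(F,BY,-10,.002,.096)): plan(*p)
E
```

```text
t 4.6 F [ 0.3 -0.3 -0.4] total lin [ 0.69 -0.01 -0.02] ang [-0.05  1.16  0.55] target [0.5834 0.3164 0.3614]
t 4.6 F [ 0.3 -0.3 -0.4] total lin [ 0.24 -0.06 -2.58] ang [-0.05  1.16  0.55] target [0.5745 0.3155 0.3102]
```

Call:
move_arm --moves '[{"linear": [0.4, 0, 0], "angular": [0, 0.6, 0.3]}, {"linear": [0.3, 0, 0], "angular": [-0.05, 0.56, 0.25]}, {"linear": [-0.1, 0, -0.7], "angular": [0, 0, 0]}, {"linear": [-0.15, -0.05, -0.9], "angular": [0, 0, 0]}, {"linear": [-0.2, 0, -0.98], "angular": [0, 0, 0]}, {"linear": [0, 0, 0], "angular": [0, 0, 0]}, {"linear": [0, 0, 0], "angular": [0, 0, 0]}]'

```text
t: 5.48
tcp_pos: [0.5735, 0.3166, 0.3115]
orientation: [-0.059, 0.67, 0.737, -0.063]
wrist_force: [-0.6, 0.2, 0.2]
gripper_width: 0.0008
gripper_force: 0.0
```

```bash
python3 - <<'E'
from h import *
plan(*pose(F,BY,-10,.002,.088))
im=manip.get_image("side");cv2.imwrite("pics/d.png",cv2.resize(im["frame"][90:240,130:330,::-1],None,fx=4,fy=4,interpolation=cv2.INTER_CUBIC))
E
```

```text
t 5.475 F [-0.6  0.2  0.2] total lin [-0.02 -0.06 -0.46] ang [-0.02  0.01 -0.01] target [0.5731 0.3154 0.3023]
```

View pics/d.png

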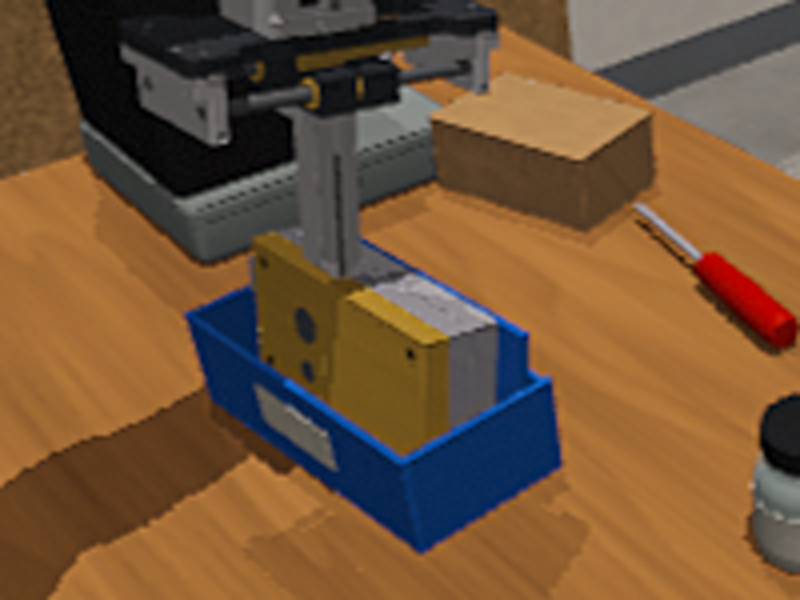

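The closed fingertips, at about (345,275) in the crop, stand just above the brass top near its middle. I'll press down gently now.

Call:
move_arm --moves '[{"linear": [0, 0, -0.2], "angular": [0, 0, 0]}, {"linear": [0, 0, -0.2], "angular": [0, 0, 0]}, {"linear": [0, 0, 0], "angular": [0, 0, 0]}]'

```text
t: 5.9
tcp_pos: [0.5739, 0.3164, 0.3032]
orientation: [-0.059, 0.67, 0.737, -0.063]
wrist_force: [-0.1, -0.2, 2.3]
gripper_width: 0.0006
gripper_force: 0.9
```

Call:
move_arm --moves '[{"linear": [0, 0, -0.1], "angular": [0, 0, 0]}, {"linear": [0, 0, 0], "angular": [0, 0, 0]}]'

```text
t: 6.15
tcp_pos: [0.574, 0.3163, 0.3031]
orientation: [-0.059, 0.67, 0.737, -0.063]
wrist_force: [-0.9, -0.7, 12.5]
gripper_width: 0.0008
gripper_force: 5.8
```

Call:
move_arm --moves '[{"linear": [-0.5, -0.05, 0.07], "angular": [0.02, -0.23, 0]}, {"linear": [-0.5, -0.05, 0.06], "angular": [0.02, -0.23, 0]}, {"linear": [-0.5, -0.05, 0.04], "angular": [0.02, -0.23, 0]}]'

```text
t: 6.52
tcp_pos: [0.5453, 0.3135, 0.3067]
orientation: [-0.022, 0.672, 0.739, -0.022]
wrist_force: [1.3, 0.4, 8.7]
gripper_width: 0.0005
gripper_force: 4.7
```

```bash
python3 - <<'E'
from h import *
plan(*pose(F+[0,0,.001],BY,-4,.002,.088)); marks(["case_top"])
E
```

```text
t 6.525 F [1.3 0.4 8.7] total lin [-0.09 -0.05  0.02] ang [-0.03  0.04 -0.  ] target [0.5434 0.3126 0.3072]
side case_top [([0.534, 0.3132, 0.1056], 0.94)]
top case_top [([0.5354, 0.3127, 0.1017], 0.91)]
```

Call:
move_arm --moves '[{"linear": [-0.5, -0.05, 0.02], "angular": [0.02, -0.23, 0]}, {"linear": [-0.5, -0.05, 0], "angular": [0.02, -0.23, 0]}, {"linear": [-0.5, -0.05, -0.01], "angular": [0.02, -0.23, 0]}, {"linear": [-0.5, -0.05, -0.03], "angular": [0.02, -0.23, 0]}, {"linear": [-0.5, -0.05, -0.05], "angular": [0.02, -0.23, 0]}, {"linear": [-0.5, -0.05, -0.06], "angular": [0.02, -0.23, 0]}]'

```text
t: 7.48
tcp_pos: [0.4858, 0.3078, 0.3053]
orientation: [0.048, 0.671, 0.738, 0.055]
wrist_force: [-0.6, -1.3, 17.8]
gripper_width: 0.0011
gripper_force: 9.0
```

```bash
python3 - <<'E'
from h import *
plan(*pose(F+[0,0,.001],BY,8,.002,.088)); marks(["case_top"])
E
```

```text
t 7.475 F [-0.6 -1.3 17.8] total lin [-0.11 -0.05  0.01] ang [-0.03  0.05 -0.  ] target [0.4837 0.3069 0.3055]
side case_top [([0.5184, 0.3114, 0.1082], 0.58)]
top case_top [([0.5187, 0.308, 0.1082], 0.64), ([0.5916, -0.0594, 0.0609], 0.52)]
```

Call:
move_arm --moves '[{"linear": [-0.5, -0.05, -0.05], "angular": [0.02, -0.23, 0]}, {"linear": [-0.5, -0.05, -0.08], "angular": [0.02, -0.23, 0]}, {"linear": [-0.49, -0.05, -0.09], "angular": [0.02, -0.23, 0]}, {"linear": [-0.49, -0.05, -0.12], "angular": [0.02, -0.23, 0]}, {"linear": [-0.48, -0.05, -0.14], "angular": [0.02, -0.23, 0]}, {"linear": [-0.48, -0.05, -0.15], "angular": [0.02, -0.23, 0]}, {"linear": [-0.47, -0.05, -0.17], "angular": [0.02, -0.23, 0]}]'

```text
t: 8.55
tcp_pos: [0.4195, 0.3016, 0.2889]
orientation: [0.122, 0.659, 0.73, 0.132]
wrist_force: [3.2, 18.4, 8.1]
gripper_width: 0.0003
gripper_force: 3.6
```

```bash
python3 - <<'E'
from h import *
plan(*pose(F+[0,0,.001],BY,22,.002,.088)); marks(["case_top"])
E
```

```text
t 8.55 F [ 3.2 18.4  8.1] total lin [-0.16 -0.05 -0.05] ang [ 0.04 -0.15 -0.05] target [0.4163 0.3006 0.2879]
side case_top [([0.4946, 0.306, 0.1035], 0.7)]
top case_top [([0.4901, 0.3077, 0.1001], 0.56), ([0.5881, -0.06, 0.0598], 0.42)]
```

```bash
python3 - <<'E'
from h import *
s=manip.get_state();print(np.round(s["q"],3),s["wrist_force"],s["ft_torque"])
a=manip.get_image("side")["frame"][60:260,90:350,::-1];b=manip.get_image("top")["frame"][170:300,90:270,::-1]
cv2.imwrite("pics/e.png",np.vstack([cv2.resize(a,(440,338)),cv2.resize(b,(440,318))])[:600])
cv2.imwrite("pics/e.png",np.hstack([cv2.resize(a,(400,308)),cv2.resize(b,(400,308))]))
E
```

```text
[-1.197  0.692  0.679  2.153 -1.099  0.234  0.447] [-6.63312853 -2.9274551  15.09468204] [-0.50246043  0.55623158 -0.20214306]
```

View pics/e.png

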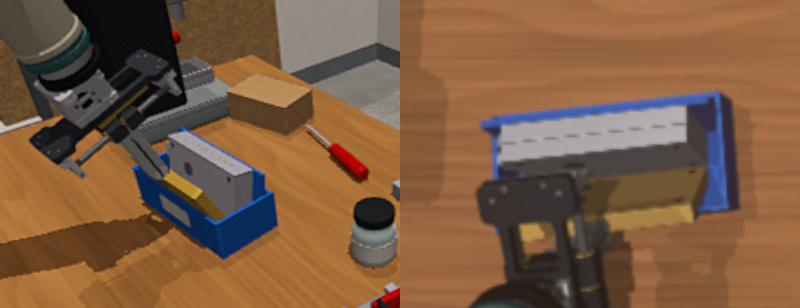

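The fingers rest on the brass case, which now leans onto the front rim, with the steel ones still upright. Joints 5 and 6 are at their limits, though. I'll back off and identify the kinematics so I can grasp with room to spare.

Call:
move_arm --moves '[{"linear": [0, 0, 0.6], "angular": [0, 0.2, 0]}, {"linear": [0, 0, 1], "angular": [0, 0.5, 0]}, {"linear": [0, 0, 1], "angular": [0, 0.5, 0]}, {"linear": [0, 0, 1], "angular": [0, 0.5, 0]}, {"linear": [0, 0, 0.5], "angular": [0, 0, 0]}]' --claw 0.5

```text
t: 9.48
tcp_pos: [0.4198, 0.3011, 0.3696]
orientation: [0.028, 0.673, 0.737, 0.045]
wrist_force: [-0.5, -0.6, -1.0]
gripper_width: 0.0454
gripper_force: 0.0
```

```bash
cat > fk.py <<'E'
import numpy as np, itertools, json, os
from scipy.spatial.transform import Rotation as Ro
from scipy.optimize import least_squares
def fk(q,p,s):
    b,d1,d3,d5,d7,a3,a4,a6,c=p
    rz=lambda a:Ro.from_euler('z',a);ry=lambda a:Ro.from_euler('y',a)
    R=rz(b)*rz(s[0]*q[0]);P=np.array([0,0,d1])
    R=R*ry(s[3]*q[1]);P=P+R.apply([0,0,d3]); R=R*rz(s[1]*q[2]);P=P+R.apply([a3*s[3],0,0])
    R=R*ry(s[3]*q[3]);P=P+R.apply([a4*s[3],0,d5]); R=R*rz(s[2]*q[4]);R=R*ry(s[3]*q[5]);P=P+R.apply([a6*s[3],0,d7]);R=R*rz(s[4]*q[6]+c)
    return P,R
E
cat > fit.py <<'E'
from h import *; from fk import *
s=manip.get_state()
D=[([-1.264,0.628,0.038,1.517,-0.027,0.996,-0.02],[.2366,.6051,.4038],[-1.64e-4,.1853,.98268,-9e-4]),
([-1.197,.692,.679,2.153,-1.099,.234,.447],[.4195,.3016,.2889],[.122,.659,.73,.132]),
(list(s["q"]),list(s["tcp_pos"]),list(s["orientation"]))]
print(np.round(s["q"],3),s["tcp_pos"],s["wrist_force"])
best=[]
for sg in itertools.product((1,-1),repeat=3):
  for b in (0,1.6,3.1,-1.6):
   for s7 in (1,-1):
    S=(sg[0],sg[1],sg[2],1,s7)
    def res(p):
        r=[]
        for q,x,o in D:
            P,R=fk(q,p,S);r+=list((P-x)*5);r+=list((R.inv()*Ro.from_quat([o[1],o[2],o[3],o[0]])).as_rotvec())
        return np.r_[r,np.array(p[5:8])*.01]
    o=least_squares(res,[b,.35,.42,.42,.1,0,0,0,0]);best.append((o.cost,S,o.x))
best.sort(key=lambda t:t[0])
for t in best[:4]:print(t[0],t[1],t[2].round(4))
json.dump([list(best[0][1]),list(best[0][2])],open("fk.json","w"))
E
python3 fit.py; python3 -c "
from h import *
marks(['case_top','case_front'])"
```

```text
[-1.311  0.663  0.989  1.988 -0.773  0.792  0.195] [0.41982022 0.30114764 0.36958844] [-0.54213636 -0.63955893 -0.96629313]
0.00023626063923492968 (-1, -1, -1, 1, -1) [-4.270e-02  3.591e-01  5.606e-01  3.708e-01  1.894e-01  1.860e-02
  8.300e-03  1.600e-03 -4.756e+00]
0.00023626063923493182 (-1, -1, -1, 1, -1) [-0.0427  0.3591  0.5606  0.3708  0.1894  0.0186  0.0083  0.0016  1.5272]
0.0002362606392349432 (-1, -1, -1, 1, -1) [-0.0427  0.3591  0.5606  0.3708  0.1894  0.0186  0.0083  0.0016  1.5272]
0.050165650959608385 (1, -1, -1, 1, -1) [ 2.4788  0.3845  0.6257  0.3767  0.3716 -0.1525 -0.0121 -0.0839  1.5314]
side case_top [([0.4888, 0.3064, 0.1], 0.88)]
side case_front []
top case_top [([0.4881, 0.3061, 0.0998], 0.87), ([0.5282, 0.3119, 0.0239], 0.28)]
top case_front [([0.5275, 0.3102, 0.0231], 0.58)]
```

```bash
cat >> fk.py <<'E'
LO=np.array([-3.06,-.37,-1.25,.18,-1.1,.23,-2.94]);HI=np.array([3.06,2.12,1.32,2.47,4.24,1.98,2.94])
S_,P_=json.load(open("fk.json")) if os.path.exists("fk.json") else (None,None)
def ik(pos,R,seed,q3=None):
    Rt=Ro.from_matrix(R)
    def res(q):
        P,r=fk(q,P_,S_);e=np.r_[(P-pos)*5,(r.inv()*Rt).as_rotvec()]
        return np.r_[e,(q[2]-q3)*3] if q3 is not None else e
    o=least_squares(res,np.clip(seed,LO+.01,HI-.01),bounds=(LO,HI));return o.x,np.sqrt(2*o.cost)
def sweep(pos,R,q0,tag):
    out=[]
    for q3 in np.arange(-1.2,1.3,.2):
        for s5 in (q0[4],1.5,3.0):
            s=np.array(q0);s[2]=q3;s[4]=s5;q,c=ik(pos,R,s,q3)
            if c<.02: out.append((np.min(np.minimum(q-LO,HI-q)[[1,2,3,4,5,6]]),q))
    out.sort(key=lambda t:-t[0])
    print(tag,len(out),[(round(m,2),q.round(2).tolist()) for m,q in out[:2]])
E
cat > an.py <<'E'
from h import *; from fk import *
q0=manip.get_state()["q"]
for al in (-40,-20,0,20,40):
  for flip in (0,1):
    pos,R=pose(F,BY,28,.008,.056)
    X=R[:,1];tip=pos+R[:,2]*.199;piv=tip-R[:,2]*.02
    rr=Ro.from_rotvec(np.radians(al)*X).as_matrix();R2=rr@R
    if flip:R2=R2@np.diag([-1,-1,1])
    sweep(piv-R2[:,2]*.179,R2,q0,(al,flip,R2[:,2].round(2)))
E
python3 an.py
```

```text
(-40, 0, array([ 0.42, -0.61, -0.68])) 23 [(np.float64(0.76), [-1.05, 0.95, 0.0, 1.71, 0.87, 1.09, -1.8]), (np.float64(0.76), [-1.05, 0.95, 0.0, 1.71, 0.87, 1.09, -1.8])]
(-40, 1, array([ 0.42, -0.61, -0.68])) 37 [(np.float64(0.76), [-1.05, 0.95, -0.0, 1.71, 0.87, 1.09, 1.34]), (np.float64(0.76), [-1.05, 0.95, -0.0, 1.71, 0.87, 1.09, 1.34])]
(-20, 0, array([ 0.47, -0.3 , -0.83])) 24 [(np.float64(0.46), [-0.83, 0.78, -0.2, 2.01, 1.25, 0.78, -2.08]), (np.float64(0.46), [-0.83, 0.78, -0.2, 2.01, 1.25, 0.78, -2.08])]
(-20, 1, array([ 0.47, -0.3 , -0.83])) 34 [(np.float64(0.46), [-0.83, 0.78, -0.2, 2.01, 1.25, 0.78, 1.06]), (np.float64(0.46), [-0.83, 0.78, -0.2, 2.01, 1.25, 0.78, 1.06])]
(0, 0, array([ 0.47,  0.04, -0.88])) 16 [(np.float64(0.21), [-0.16, 0.94, -1.0, 2.26, 1.83, 1.05, -2.35]), (np.float64(0.21), [-0.27, 0.84, -0.8, 2.26, 1.86, 0.88, -2.42])]
(0, 1, array([ 0.47,  0.04, -0.88])) 32 [(np.float64(0.21), [-0.16, 0.94, -1.0, 2.26, 1.83, 1.05, 0.79]), (np.float64(0.21), [-0.16, 0.94, -1.0, 2.26, 1.83, 1.05, 0.79])]
(20, 0, array([ 0.41,  0.38, -0.83])) 13 [(np.float64(0.06), [-1.11, 0.99, 1.0, 2.41, 4.12, 1.09, 1.68]), (np.float64(0.06), [-1.01, 0.88, 0.8, 2.41, 4.04, 0.93, 1.81])]
(20, 1, array([ 0.41,  0.38, -0.83])) 34 [(np.float64(0.06), [-1.11, 0.99, 1.0, 2.41, 4.12, 1.09, -1.46]), (np.float64(0.06), [-1.11, 0.99, 1.0, 2.41, 4.12, 1.09, -1.46])]
(40, 0, array([ 0.3 ,  0.67, -0.68])) 12 [(np.float64(0.08), [-0.33, 0.88, 0.2, 2.39, 4.13, 1.02, 2.24]), (np.float64(0.08), [-0.19, 0.87, 0.0, 2.39, 4.06, 0.9, 2.35])]
(40, 1, array([ 0.3 ,  0.67, -0.68])) 30 [(np.float64(0.08), [-0.33, 0.88, 0.2, 2.39, 4.13, 1.02, -0.9]), (np.float64(0.08), [-0.33, 0.88, 0.2, 2.39, 4.13, 1.02, -0.9])]
```

```bash
cat >> h.py <<'E'
MY=-7.8; SEAT=np.array([.568,-.1652,.0518])
def gpose(P,yaw,phi,al,depth=.027,cx=.008,cy=0,up=0.,flip=1):
    "grasp of case with front lower edge P, tool tilted al deg about case x; up = world lift"
    pos,R=pose(P,yaw,phi,cx,.088-depth,cy); tip=pos+R[:,2]*.199
    # grasp-centre (19 mm behind tip) stays over the case middle
    g=tip-R[:,2]*.019; R2=Ro.from_rotvec(np.radians(al)*R[:,1]).as_matrix()@R
    if flip:R2=R2@np.diag([-1,-1,1])
    return g-R2[:,2]*.180+[0,0,up],R2
E
cat > an.py <<'E'
from h import *; from fk import *
q0=manip.get_state()["q"]
X,_,_=case_axes(MY,22)
for al in (-45,-35,-25,-15,0):
    sweep(*gpose(F,BY,28,al),q0,("grasp",al))
    sweep(*gpose(SEAT-.008*X,MY,22,al),q0,("place",al))
    sweep(*gpose(SEAT-.008*X,MY,22,al,up=.08),q0,("place up",al))
E
python3 an.py
```

```text
('grasp', -45) 34 [(np.float64(0.84), [-1.18, 1.0, 0.2, 1.63, 0.7, 1.1, 1.48]), (np.float64(0.84), [-1.18, 1.0, 0.2, 1.63, 0.7, 1.1, 1.48])]
('place', -45) 35 [(np.float64(0.35), [-0.54, 0.85, 0.4, 2.12, 1.24, 0.59, 1.4]), (np.float64(0.35), [-0.54, 0.85, 0.4, 2.12, 1.24, 0.59, 1.4])]
('place up', -45) 38 [(np.float64(0.38), [-0.54, 0.69, 0.4, 2.09, 1.09, 0.69, 1.64]), (np.float64(0.38), [-0.54, 0.69, 0.4, 2.09, 1.09, 0.69, 1.64])]
('grasp', -35) 37 [(np.float64(0.68), [-1.04, 0.89, -0.0, 1.79, 0.91, 0.98, 1.31]), (np.float64(0.68), [-1.04, 0.89, -0.0, 1.79, 0.91, 0.98, 1.31])]
('place', -35) 30 [(np.float64(0.28), [-0.32, 0.73, 0.2, 2.19, 1.48, 0.56, 1.29]), (np.float64(0.28), [-0.32, 0.73, 0.2, 2.19, 1.48, 0.56, 1.29])]
('place up', -35) 35 [(np.float64(0.32), [-0.33, 0.56, 0.2, 2.15, 1.21, 0.62, 1.64]), (np.float64(0.32), [-0.33, 0.56, 0.2, 2.15, 1.21, 0.62, 1.64])]
('grasp', -25) 36 [(np.float64(0.53), [-1.0, 0.8, -0.0, 1.94, 1.05, 0.76, 1.22]), (np.float64(0.53), [-1.0, 0.8, -0.0, 1.94, 1.05, 0.76, 1.22])]
('place', -25) 27 [(np.float64(0.22), [0.55, 0.89, -1.0, 2.25, 1.67, 1.21
[... 399 characters left out ...]
64(0.2), [0.7, 0.82, -1.0, 2.27, 1.71, 0.96, 1.43]), (np.float64(0.2), [0.7, 0.82, -1.0, 2.27, 1.71, 0.96, 1.43])]
('place up', -15) 24 [(np.float64(0.27), [0.5, 0.48, -0.6, 2.2, 1.35, 0.57, 1.76]), (np.float64(0.27), [0.5, 0.48, -0.6, 2.2, 1.35, 0.57, 1.76])]
('grasp', 0) 29 [(np.float64(0.21), [-0.17, 0.93, -1.0, 2.26, 1.82, 1.05, 0.79]), (np.float64(0.21), [-0.17, 0.93, -1.0, 2.26, 1.82, 1.05, 0.79])]
('place', 0) 12 [(np.float64(0.22), [0.93, 0.79, -1.0, 2.25, 1.69, 0.59, 1.67]), (np.float64(0.22), [0.93, 0.79, -1.0, 2.25, 1.69, 0.59, 1.67])]
('place up', 0) 15 [(np.float64(0.25), [0.97, 0.59, -1.0, 2.18, 1.21, 0.49, 2.09]), (np.float64(0.25), [0.97, 0.59, -1.0, 2.18, 1.21, 0.49, 2.09])]
```

```bash
python3 - <<'E'
from h import *; from fk import *
q0=manip.get_state()["q"]
p=gpose(F,BY,0,-35,flip=0,up=.12);plan(*p);sweep(*p,q0,"lean0")
p=gpose(F,BY,28,-35,flip=0);p2=gpose(F+.07*case_axes(BY,28)[2],BY,28,-35,flip=0)
plan(*p2);plan(*p);sweep(*p2,q0,"above");sweep(*p,q0,"grasp")
E
```

```text
t 9.775 F [-0.4 -0.1  0.5] total lin [ 5.06  5.64 -0.03] ang [-4.24  0.27 -0.19] target [0.5197 0.414  0.3674]
lean0 24 [(np.float64(0.62), [-1.14, 0.89, 0.6, 1.32, 0.07, 1.36, -0.59]), (np.float64(0.62), [-1.14, 0.89, 0.6, 1.32, 0.07, 1.36, -0.59])]
t 9.775 F [-0.4 -0.1  0.5] total lin [-1.94  4.98 -4.08] ang [-3.8  -2.86 -1.21] target [0.3798 0.4008 0.2864]
t 9.775 F [-0.4 -0.1  0.5] total lin [-0.31  5.14 -7.17] ang [-3.8  -2.86 -1.21] target [0.4125 0.4039 0.2246]
above 23 [(np.float64(0.63), [-1.33, 0.81, 0.4, 1.84, 0.59, 0.87, -1.54]), (np.float64(0.63), [-1.33, 0.81, 0.4, 1.84, 0.59, 0.87, -1.54])]
grasp 23 [(np.float64(0.68), [-1.04, 0.89, -0.0, 1.79, 0.91, 0.98, -1.83]), (np.float64(0.68), [-1.04, 0.89, 0.0, 1.79, 0.91, 0.98, -1.83])]
```

Call:
move_arm --moves '[{"linear": [-0.2, 0.5, 0.2], "angular": [-0.4, 0, -0.1]}, {"linear": [-0.2, 0.5, 0.2], "angular": [-0.4, 0, -0.1]}, {"linear": [-0.2, 0.5, 0], "angular": [-0.4, -0.1, -0.1]}, {"linear": [-0.2, 0.5, 0], "angular": [-0.4, -0.2, -0.1]}, {"linear": [-0.2, 0.5, 0], "angular": [-0.4, -0.3, -0.1]}, {"linear": [-0.2, 0.5, 0], "angular": [-0.4, -0.3, -0.1]}, {"linear": [-0.2, 0.5, 0], "angular": [-0.4, -0.3, -0.1]}, {"linear": [-0.2, 0.5, -0.2], "angular": [-0.4, -0.3, -0.1]}, {"linear": [-0.2, 0.5, -0.2], "angular": [-0.3, -0.3, -0.1]}, {"linear": [-0.1, 0.5, -0.2], "angular": [-0.3, -0.3, -0.1]}]' --claw 0.5

```text
t: 11.02
tcp_pos: [0.3807, 0.4016, 0.3636]
orientation: [0.33, 0.687, 0.645, -0.06]
wrist_force: [-0.9, 0.3, 0.0]
gripper_width: 0.0468
gripper_force: 0.0
```

```bash
cat > st.py <<'E'
from h import *
s=manip.get_state();print(np.round(s["q"],2))
p=gpose(F,BY,28,-35,flip=0);p2=gpose(F+.07*case_axes(BY,28)[2],BY,28,-35,flip=0)
plan(*p2);plan(*p)
E
python3 st.py
```

```text
[-1.68  1.04  1.29  1.79 -0.36  0.98 -0.47]
t 11.025 F [-0.9  0.3  0. ] total lin [-0.04 -0.04 -3.86] ang [-0.13 -0.71  0.18] target [0.3798 0.4008 0.2864]
t 11.025 F [-0.9  0.3  0. ] total lin [ 1.59  0.11 -6.95] ang [-0.13 -0.71  0.18] target [0.4125 0.4039 0.2246]
```

```bash
cat > sim.py <<'E'
from h import *; from fk import *
def interp(q0,targets,n=20):
    q=np.array(q0,float)
    for pos,R in targets:
        P,R0=fk(q,P_,S_);rv=(Ro.from_matrix(R)*R0.inv()).as_rotvec()
        for k in range(1,n+1):
            Rt=Ro.from_rotvec(rv*k/n)*R0;Pt=P+(pos-P)*k/n
            for _ in range(3):
                p,r=fk(q,P_,S_);e=np.r_[Pt-p,(Rt*r.inv()).as_rotvec()]
                J=np.zeros((6,7))
                for i in range(7):
                    d=q.copy();d[i]+=1e-5;p2,r2=fk(d,P_,S_);J[:,i]=np.r_[(p2-p),(r2*r.inv()).as_rotvec()]/1e-5
                q=np.clip(q+J.T@np.linalg.solve(J@J.T+1e-4*np.eye(6),e),LO,HI)
        p,r=fk(q,P_,S_);print(q.round(2),"err",np.linalg.norm(p-pos).round(4),np.degrees(np.linalg.norm((Ro.from_matrix(R)*r.inv()).as_rotvec())).round(1))
    return q
E
python3 - <<'E'
from sim import *
s=manip.get_state()
g=gpose(F,BY,28,-35,flip=0);a=gpose(F+.07*case_axes(BY,28)[2],BY,28,-35,flip=0)
print("check model: replay start->down at bin->tip")
q=interp([-1.264,.628,.038,1.517,-.027,.996,-.02],[pose(F,BY,-10,.002,.148),pose(F,BY,-10,.002,.088),pose(F,BY,6,.002,.088),pose(F,BY,22,.002,.088)])
print("grasp");interp(s["q"],[a,g])
print("place");X=case_axes(MY,22)[0]
up=gpose(F,BY,28,-35,flip=0,up=.1);pu=gpose(SEAT-.008*X,MY,22,-35,flip=0,up=.1);pl=gpose(SEAT-.008*X,MY,22,-35,flip=0)
interp(s["q"],[a,g,up,pu,pl])
E
```

```text
check model: replay start->down at bin->tip
[-0.68  0.76  0.3   1.42 -0.28  1.17 -0.22] err 0.0 0.0
[-0.69  0.81  0.28  1.5  -0.3   1.05 -0.2 ] err 0.0 0.0
[-0.83  0.67  0.33  1.86 -0.3   0.57 -0.24] err 0.0 0.0
[-1.03  0.62  0.41  2.18 -0.4   0.23 -0.24] err 0.0324 9.8
grasp
[-1.73  1.18  1.25  1.84 -0.44  0.81 -0.55] err 0.0 0.0
[-1.65  1.27  1.18  1.79 -0.5   0.75 -0.56] err 0.0 0.0
place
[-1.73  1.18  1.25  1.84 -0.44  0.81 -0.55] err 0.0 0.0
[-1.65  1.27  1.18  1.79 -0.5   0.75 -0.56] err 0.0 0.0
[-1.68  1.14  1.29  1.77 -0.4   0.87 -0.52] err 0.0 0.0
[-0.89  0.82  1.16  2.13 -0.29  0.29 -0.01] err 0.0 0.0
[-0.78  0.95  0.96  2.19 -0.55  0.23  0.13] err 0.0265 8.0
```

```bash
cat > an2.py <<'E'
from sim import *
import io,contextlib
s=manip.get_state()
o=s["orientation"];cur=(np.array(s["tcp_pos"]),Ro.from_quat([o[1],o[2],o[3],o[0]]).as_matrix())
print("calib: actual",np.round(s["q"],2));interp([-1.311,.663,.989,1.988,-.773,.792,.195],[cur])
print("calib2: state2->state3");P3=(np.array([.4198,.3011,.3696]),Ro.from_quat([.673,.737,.045,.028]).as_matrix());interp([-1.197,.692,.679,2.153,-1.099,.234,.447],[P3])
def quiet(q,T,n=10):
    with contextlib.redirect_stdout(io.StringIO()): return interp(q,T,n)
X=case_axes(MY,22)[0]
for al in (-45,-55):
    print(al);g=gpose(F,BY,28,al,flip=0);up=gpose(F,BY,28,al,flip=0,up=.1);pu=gpose(SEAT-.008*X,MY,22,al,flip=0,up=.1);pl=gpose(SEAT-.008*X,MY,22,al,flip=0)
    interp(s["q"],[g,up,pu,pl])
g=gpose(F,BY,28,-35,flip=0,up=.14)
print("loops")
down=lambda x,y,z,yaw,lean,al: gpose(np.array([x,y,z]),yaw,lean,al,flip=0)
for W in [(.6,.1,.15),(.6,.3,.2),(.45,.1,.2),(.65,-.1,.2)]:
  for yaw in (-60,0,60):
    for lean,al in ((0,0),(-30,0),(0,30),(0,-30)):
      q=quiet(s["q"],[down(*W,yaw,lean,al),g]);
      if q[2]<.7: print(W,yaw,lean,al,q.round(2))
E
python3 an2.py
```

```text
calib: actual [-1.68  1.04  1.29  1.79 -0.36  0.98 -0.47]
[-1.72  1.07  1.32  1.76 -0.4   1.01 -0.46] err 0.006 0.8
calib2: state2->state3
[-1.3   0.65  0.97  1.99 -0.76  0.78  0.18] err 0.0 0.0
-45
[-1.65  1.39  1.23  1.63 -0.42  0.97 -0.67] err 0.0 0.0
[-1.67  1.27  1.32  1.62 -0.33  1.06 -0.61] err 0.0 0.0
[-0.98  1.01  1.25  2.08 -0.25  0.39 -0.15] err 0.0 0.0
[-0.91  1.14  1.08  2.11 -0.35  0.23 -0.21] err 0.0 0.0
-55
[-1.62  1.5   1.25  1.47 -0.35  1.19 -0.76] err 0.0 0.0
[-1.63  1.37  1.32  1.48 -0.26  1.24 -0.69] err 0.0012 0.1
[-1.03  1.18  1.3   2.01 -0.18  0.5  -0.31] err 0.0 0.0
[-0.99  1.32  1.17  2.02 -0.28  0.4  -0.38] err 0.0 0.0
loops
```

```bash
cat > an3.py <<'E'
from sim import *
import io,contextlib,sys
from multiprocessing import Pool
s=manip.get_state();q0=s["q"]
g=gpose(F,BY,28,-35,flip=0,up=.14)
def tgt(w): return gpose(np.array(w[:3]),*w[3:],flip=0)
def run(seed):
    r=np.random.default_rng(seed);W=[]
    for k in range(r.integers(1,4)):
        W.append([r.uniform(.45,.65),r.uniform(0,.3),r.uniform(.15,.25),r.uniform(-90,90),r.uniform(-40,40),r.uniform(-45,45)])
    try:
        with contextlib.redirect_stdout(io.StringIO()): q=interp(q0,[tgt(w) for w in W]+[g],8)
        p,_=fk(q,P_,S_)
        return (q[2]-q[4] if np.linalg.norm(p-g[0])<.003 else 9),W,q
    except Exception: return 9,W,None
if __name__=="__main__":
    with Pool() as p: out=p.map(run,range(600),chunksize=10)
    out.sort(key=lambda t:t[0])
    for c,W,q in out[:6]: print(round(c,2),q.round(2),np.round(W,2).tolist())
E
nproc; OMP_NUM_THREADS=1 timeout 400 python3 an3.py
```

```text
4
-0.67 [-1.09  0.68  0.09  1.74  0.76  1.12 -1.56] [[0.63, 0.25, 0.18, 60.27, 32.37, -19.42], [0.63, 0.12, 0.21, -55.53, 26.9, 34.67], [0.55, 0.16, 0.17, 53.29, -34.64, 38.84]]
-0.43 [-1.19  0.69  0.25  1.74  0.67  1.06 -1.48] [[0.59, 0.0, 0.22, 52.32, 35.63, -7.34], [0.57, 0.0, 0.17, 30.96, 10.47, 29.82], [0.59, 0.29, 0.16, -88.79, -21.46, 30.69]]
-0.31 [-1.24  0.7   0.32  1.74  0.63  1.03 -1.45] [[0.54, 0.08, 0.24, 14.34, 5.38, -36.52], [0.45, 0.29, 0.2, -0.76, 27.35, 29.21], [0.49, 0.18, 0.22, 7.75, 3.31, -1.07]]
-0.18 [-1.29  0.71  0.4   1.74  0.58  1.01 -1.4 ] [[0.62, 0.24, 0.17, 10.54, 35.59, 20.29], [0.46, 0.09, 0.21, -61.54, -15.83, -38.35]]
-0.11 [-1.31  0.72  0.44  1.74  0.56  0.99 -1.37] [[0.54, 0.13, 0.19, -75.65, 6.92, 37.85], [0.62, 0.15, 0.19, 66.57, -12.3, 28.77], [0.59, 0.03, 0.18, 86.08, -36.26, -16.97]]
-0.08 [-1.32  0.72  0.46  1.74  0.54  0.99 -1.36] [[0.62, 0.28, 0.19, -69.68, 3.17, 42.22], [0.63, 0.25, 0.22, -87.57, 33.7, -39.73]]
```

```bash
cat > an4.py <<'E'
from sim import *
X=case_axes(MY,22)[0];al=-35
def fin(al): return [gpose(F,BY,28,al,flip=0,up=.14),gpose(F,BY,28,al,flip=0),gpose(F,BY,28,al,flip=0,up=.1),gpose(SEAT-.008*X,MY,22,al,flip=0,up=.1),gpose(SEAT-.008*X,MY,22,al,flip=0)]
if __name__=="__main__":
  q0=manip.get_state()["q"]
  for W in ([[0.54, 0.08, 0.24, 14.34, 5.38, -36.52], [0.45, 0.29, 0.2, -0.76, 27.35, 29.21], [0.49, 0.18, 0.22, 7.75, 3.31, -1.07]],
   [[0.45, 0.29, 0.2, -0.76, 27.35, 29.21], [0.49, 0.18, 0.22, 7.75, 3.31, -1.07]],
   [[0.63, 0.25, 0.18, 60.27, 32.37, -19.42], [0.63, 0.12, 0.21, -55.53, 26.9, 34.67], [0.55, 0.16, 0.17, 53.29, -34.64, 38.84]]):
    print("---");interp(q0,[gpose(np.array(w[:3]),*w[3:],flip=0) for w in W]+fin(-35),16)
E
python3 an4.py
```

```text
---
[-1.32  0.76  1.26  1.8  -0.11  0.91  0.05] err 0.0 0.0
[ 0.73  0.68 -1.25  2.47 -1.1   0.23  1.45] err 0.0556 38.6
[-0.32  0.34 -0.12  1.82  0.09  0.93 -0.36] err 0.0 0.0
[-1.16  0.69  0.2   1.74  0.7   1.08 -1.51] err 0.0 0.0
[-1.18  0.9   0.23  1.79  0.75  0.86 -1.69] err 0.0 0.0
[-1.17  0.74  0.21  1.77  0.71  1.01 -1.56] err 0.0 0.0
[-0.51  0.56  0.47  2.13  1.02  0.52 -1.3 ] err 0.0 0.0
[-0.62  0.83  0.66  2.19  1.27  0.23 -1.68] err 0.0005 0.1
---
[ 0.74  0.71 -1.25  2.47 -1.1   0.23  1.34] err 0.0586 35.1
[-0.3   0.34 -0.15  1.82  0.11  0.94 -0.37] err 0.0 0.0
[-1.14  0.68  0.17  1.74  0.72  1.09 -1.52] err 0.0 0.0
[-1.16  0.9   0.2   1.79  0.78  0.88 -1.71] err 0.0 0.0
[-1.15  0.74  0.18  1.77  0.73  1.02 -1.58] err 0.0 0.0
[-0.49  0.55  0.44  2.14  1.04  0.53 -1.32] err 0.0 0.0
[-0.6   0.81  0.62  2.19  1.31  0.26 -1.72] err 0.0 0.0
---
[-0.03  0.42 -0.39  2.17 -0.8   0.23  1.43] err 0.0579 17.5
[ 3.06  2.12 -1.25  2.47 -1.1   0.23  2.94] err 0.7388 84.5
[ 3.06  2.12 -1.25  2.47 -1.1   0.23  2.94] err 0.9379 176.4
[ 3.06  2.12 -1.25  2.47 -1.1   0.23  2.94] err 0.8794 93.0
[ 3.06  2.12 -1.25  2.47 -1.1   0.23  2.94] err 0.8712 93.0
[ 3.06  2.12 -1.25  2.47 -1.1   0.23  2.94] err 0.8748 93.0
[ 3.06  2.12 -1.25  2.47 -1.1   0.23  2.94] err 0.6237 99.6
[ 3.06  2.12 -1.25  2.47 -1.1   0.23  2.94] err 0.6124 99.6
```

```bash
cat > an5.py <<'E'
from sim import *
import io,contextlib,time
from multiprocessing import Pool
q0=manip.get_state()["q"]
g=gpose(F,BY,28,-35,flip=0,up=.14)
def tgt(w): return gpose(np.array(w[:3]),*w[3:],flip=0)
T0=time.time()
def run(seed):
    if time.time()-T0>130: return 9,0,0
    r=np.random.default_rng(seed+1000);W=[];q=q0
    try:
      for k in range(2):
        for _ in range(6):
          w=[r.uniform(.45,.75),r.uniform(-.1,.3),r.uniform(.15,.25),r.uniform(-100,100),r.uniform(-45,20),r.uniform(-45,45)]
          t=tgt(w)
          with contextlib.redirect_stdout(io.StringIO()): q2=interp(q,[t],5)
          if np.linalg.norm(fk(q2,P_,S_)[0]-t[0])<.002 and np.min(np.minimum(q2-LO,HI-q2))>.01: q=q2;W.append(w);break
      with contextlib.redirect_stdout(io.StringIO()): q=interp(q,[g],8)
      return (q[2]-q[4] if np.linalg.norm(fk(q,P_,S_)[0]-g[0])<.003 else 9),W,q
    except Exception: return 9,W,None
if __name__=="__main__":
    with Pool(4) as p: out=p.map(run,range(600),chunksize=5)
    print(time.time()-T0)
    out.sort(key=lambda t:t[0])
    for c,W,q in out[:5]: print(round(c,2),q.round(2),np.round(W,2).tolist())
E
OMP_NUM_THREADS=1 timeout 300 python3 an5.py
```

```text
39.65477681159973
-0.1 [-1.31  0.72  0.45  1.74  0.55  0.99 -1.37] [[0.63, 0.18, 0.19, 66.17, -22.5, -30.11], [0.72, 0.2, 0.17, -99.35, -36.56, 42.05]]
0.37 [-1.46  0.78  0.71  1.74  0.34  0.92 -1.18] [[0.74, 0.08, 0.18, 94.65, 17.08, -17.58], [0.61, 0.01, 0.19, 59.36, -18.32, 18.64]]
0.69 [-1.54  0.84  0.88  1.74  0.19  0.88 -1.03] [[0.7, -0.0, 0.15, 50.72, 19.56, 17.33], [0.63, 0.02, 0.23, -92.76, -5.35, 3.24]]
0.77 [-1.56  0.86  0.91  1.74  0.15  0.88 -0.99] [[0.48, -0.07, 0.2, 70.78, 12.81, -12.43], [0.54, -0.01, 0.16, -17.41, 4.1, -20.52]]
0.85 [-1.58  0.88  0.95  1.74  0.1   0.87 -0.95] [[0.71, 0.07, 0.16, -22.16, -23.77, 40.24], [0.46, 0.18, 0.25, -86.4, -3.06, -32.22]]
```

```bash
cat > an6.py <<'E'
from sim import *; from an4 import fin
q0=manip.get_state()["q"]
for W in ([[0.63, 0.18, 0.19, 66.17, -22.5, -30.11], [0.72, 0.2, 0.17, -99.35, -36.56, 42.05]],
[[0.74, 0.08, 0.18, 94.65, 17.08, -17.58], [0.61, 0.01, 0.19, 59.36, -18.32, 18.64]],
[[0.7,0.05,.18,95,10,0],[.65,.05,.19,60,-20,20],[.6,.15,.2,0,0,0]],
[[0.7,0.05,.18,95,10,0],[.65,.05,.19,95,-30,20],[.6,.15,.2,0,-20,10]],
[[0.65,0.15,.18,5,-30,-35],[.65,.15,.18,5,-30,35]],
[[0.7,0.05,.18,95,10,0],[.65,.05,.19,60,-20,20],[0.7,0.05,.18,95,10,0],[.65,.05,.19,60,-20,20]],
):
    print("---");interp(q0,[gpose(np.array(w[:3]),*w[3:],flip=0) for w in W]+fin(-35),25)
E
python3 an6.py
```

```text
---
[-1.15  0.83  0.86  1.52  0.06  0.93  0.71] err 0.0 0.0
[-0.7   0.82  0.94  2.22  4.01  1.08 -0.14] err 0.0 0.0
[-1.11  0.68  0.12  1.74  0.75  1.11 -1.55] err 0.0 0.0
[-1.13  0.9   0.15  1.79  0.81  0.9  -1.75] err 0.0 0.0
[-1.11  0.74  0.12  1.77  0.76  1.05 -1.61] err 0.0 0.0
[-0.46  0.54  0.39  2.14  1.07  0.56 -1.35] err 0.0 0.0
[-0.55  0.79  0.54  2.19  1.37  0.32 -1.77] err 0.0 0.0
---
[ 0.25  0.64 -0.37  1.54 -0.15  0.72  1.69] err 0.0 0.0
[-0.15  0.86  0.04  1.01  0.03  1.72  0.86] err 0.0 0.0
[-1.49  0.8   0.76  1.74  0.3   0.9  -1.13] err 0.0 0.0
[-1.45  1.02  0.7   1.79  0.24  0.69 -1.24] err 0.0 0.0
[-1.48  0.86  0.75  1.76  0.28  0.84 -1.16] err 0.0 0.0
[-0.76  0.67  0.88  2.13  0.53  0.33 -0.82] err 0.0 0.0
[-0.72  0.89  0.84  2.19  0.75  0.23 -1.18] err 0.0239 7.2
---
[-0.09  0.69  0.14  1.29 -0.28  1.2   1.78] err 0.0 0.0
[-0.3   1.01  0.37  0.72 -0.21  1.93  0.94] err 0.0 0.0
[-0.67  0.61  0.66  1.52 -0.4   1.15  0.06] err 0.0 0.0
[-1.64  0.96  1.12  1.74 -0.09  0.87 -0.77] err 0.0 0.0
[-1.58  1.15  0.99  1.79 -0.2   0.68 -0.83] err 0.0 0.0
[-1.62  1.01  1.08  1
[... 820 characters left out ...]
-0.64] err 0.0 0.0
[-1.67  1.1   1.23  1.77 -0.32  0.84 -0.6 ] err 0.0 0.0
[-0.88  0.8   1.13  2.13 -0.18  0.29 -0.11] err 0.0 0.0
[-0.78  0.95  0.95  2.19 -0.43  0.23  0.  ] err 0.0275 8.3
---
[-0.09  0.69  0.14  1.29 -0.28  1.2   1.78] err 0.0 0.0
[-0.3   1.01  0.37  0.72 -0.21  1.93  0.94] err 0.0 0.0
[-0.09  0.69  0.14  1.29 -0.28  1.2   1.78] err 0.0 0.0
[-0.3   1.01  0.37  0.72 -0.21  1.93  0.94] err 0.0 0.0
[-1.65  0.98  1.15  1.74 -0.13  0.88 -0.73] err 0.0 0.0
[-1.59  1.16  1.01  1.79 -0.24  0.69 -0.79] err 0.0 0.0
[-1.63  1.03  1.11  1.76 -0.16  0.82 -0.75] err 0.0 0.0
[-0.86  0.76  1.07  2.13  0.02  0.28 -0.31] err 0.0 0.0
[-0.76  0.93  0.92  2.19 -0.09  0.23 -0.34] err 0.0288 8.7
```

```bash
cat > an7.py <<'E'
from sim import *
X=case_axes(MY,22)[0]
def fin(al,f): return [gpose(F,BY,28,al,flip=f,up=.14),gpose(F,BY,28,al,flip=f),gpose(F,BY,28,al,flip=f,up=.1),gpose(SEAT-.008*X,MY,22,al,flip=f,up=.1),gpose(SEAT-.008*X,MY,22,al,flip=f)]
if __name__=="__main__":
 q0=manip.get_state()["q"]
 for W in ([[0.7,0.05,.18,95,10,0]],[[0.6,0.15,.18,95,0,0]],[[0.55,0.2,.18,95,-5,20]],[[0.55,0.2,.18,95,-5,0],[0.55,.2,.18,155,0,0]]):
  print("---",W);q=interp(q0,[gpose(np.array(w[:3]),*w[3:],flip=0) for w in W],25)
  for al in (-25,-35): interp(q,fin(al,1),25);print()
E
python3 an7.py
```

```text
--- [[0.7, 0.05, 0.18, 95, 10, 0]]
[-0.09  0.69  0.14  1.29 -0.28  1.2   1.78] err 0.0 0.0
[-1.15  0.59  0.23  1.87  0.71  0.86  1.65] err 0.0 0.0
[-1.19  0.83  0.31  1.94  0.81  0.59  1.42] err 0.0 0.0
[-1.16  0.65  0.25  1.9   0.74  0.78  1.59] err 0.0 0.0
[-0.38  0.47  0.43  2.17  0.93  0.36  2.04] err 0.0 0.0
[-0.35  0.68  0.41  2.25  1.74  0.24  1.14] err 0.0 0.0

[-1.18  0.69  0.22  1.74  0.69  1.07  1.64] err 0.0 0.0
[-1.19  0.91  0.25  1.79  0.74  0.85  1.46] err 0.0 0.0
[-1.18  0.75  0.23  1.77  0.7   1.    1.59] err 0.0 0.0
[-0.53  0.56  0.49  2.13  1.01  0.51  1.85] err 0.0 0.0
[-0.63  0.83  0.68  2.19  1.25  0.23  1.48] err 0.003 0.9

--- [[0.6, 0.15, 0.18, 95, 0, 0]]
[-0.52  0.57  0.35  1.56 -0.22  1.05  1.55] err 0.0 0.0
[-1.23  0.6   0.35  1.87  0.64  0.82  1.72] err 0.0 0.0
[-1.26  0.84  0.41  1.94  0.71  0.54  1.52] err 0.0 0.0
[-1.23  0.66  0.36  1.9   0.66  0.74  1.66] err 0.0 0.0
[-0.43  0.48  0.5   2.17  0.86  0.33  2.12] err 0.0 0.0
[-0.35  0.68  0.41  2.25  1.74  0.24  1.14] err 0.0 0.0

[-1.25  0.7   0.34  1.74  0.62  1.03  1.71] err 0.0 0.0
[-1.25  0.92  0.35
[... 907 characters left out ...]
, 0.2, 0.18, 155, 0, 0]]
[-0.75  0.55  0.45  1.63 -0.17  1.03  1.39] err 0.0 0.0
[-0.49  0.49  0.13  1.68 -0.08  0.97  2.37] err 0.0 0.0
[-1.27  0.61  0.42  1.87  0.59  0.79  1.77] err 0.0 0.0
[-1.29  0.86  0.46  1.94  0.63  0.52  1.58] err 0.0 0.0
[-1.27  0.67  0.43  1.9   0.61  0.71  1.71] err 0.0 0.0
[-0.46  0.49  0.55  2.17  0.81  0.32  2.16] err 0.0 0.0
[-0.35  0.68  0.41  2.25  1.74  0.24  1.14] err 0.0 0.0

[-1.29  0.71  0.41  1.74  0.58  1.    1.75] err 0.0 0.0
[-1.29  0.93  0.41  1.79  0.59  0.78  1.59] err 0.0 0.0
[-1.29  0.77  0.41  1.77  0.58  0.93  1.7 ] err 0.0 0.0
[-0.63  0.6   0.65  2.13  0.88  0.43  1.98] err 0.0 0.0
[-0.67  0.86  0.75  2.19  1.13  0.23  1.59] err 0.0122 3.7
```

```bash
python3 - <<'E'
from an7 import *
q0=manip.get_state()["q"]
A=gpose(np.array([.7,.05,.18]),95,10,0,flip=0);plan(*A)
q=interp(q0,[A],25);interp(q,fin(-43,1),25)
P0,R0=fk(q,P_,S_);g=fin(-43,1)[0]
print((g[0]-A[0])/.02,(Ro.from_matrix(g[1]@A[1].T)).as_rotvec()/.15)
E
```

```text
t 11.025 F [-0.9  0.3  0. ] total lin [ 16.13 -19.44   3.69] ang [ 1.61  4.22 11.41] target [0.7032 0.0129 0.4374]
[-0.09  0.69  0.14  1.29 -0.28  1.2   1.78] err 0.0 0.0
[-1.19  0.77  0.23  1.64  0.67  1.23  1.65] err 0.0 0.0
[-1.19  0.98  0.23  1.67  0.69  1.04  1.49] err 0.0 0.0
[-1.19  0.83  0.23  1.65  0.68  1.17  1.6 ] err 0.0 0.0
[-0.59  0.64  0.49  2.09  1.02  0.64  1.76] err 0.0 0.0
[-0.63  0.87  0.57  2.13  1.16  0.44  1.48] err 0.0 0.0
[-14.25942466  20.55786043  -4.34065815] [-7.1187669  -0.01525419  8.80523448]
```

Call:
move_arm --moves '[{"linear": [0.8, -0.97, 0.3], "angular": [0.08, 0.21, 0.57]}, {"linear": [0.8, -0.97, 0.3], "angular": [0.08, 0.21, 0.57]}, {"linear": [0.8, -0.97, 0.3], "angular": [0.08, 0.21, 0.57]}, {"linear": [0.8, -0.97, 0.3], "angular": [0.08, 0.21, 0.57]}, {"linear": [0.8, -0.97, 0.3], "angular": [0.08, 0.21, 0.57]}, {"linear": [0.8, -0.97, 0.3], "angular": [0.08, 0.21, 0.57]}, {"linear": [0.8, -0.97, 0.3], "angular": [0.08, 0.21, 0.57]}, {"linear": [0.8, -0.97, 0.3], "angular": [0.08, 0.21, 0.57]}, {"linear": [0.8, -0.97, 0.3], "angular": [0.08, 0.21, 0.57]}, {"linear": [0.8, -0.97, 0.3], "angular": [0.08, 0.21, 0.57]}]'

```text
t: 12.28
tcp_pos: [0.5412, 0.2067, 0.4243]
orientation: [0.181, 0.358, 0.916, 0.015]
wrist_force: [-0.3, -0.2, -0.2]
gripper_width: 0.0468
gripper_force: 0.0
```

Call:
move_arm --moves '[{"linear": [0.8, -0.97, 0.1], "angular": [0.08, 0.21, 0.57]}, {"linear": [0.8, -0.97, 0.1], "angular": [0.08, 0.21, 0.57]}, {"linear": [0.8, -0.97, 0.1], "angular": [0.08, 0.21, 0.57]}, {"linear": [0.8, -0.97, 0.1], "angular": [0.08, 0.21, 0.57]}, {"linear": [0.8, -0.97, 0.1], "angular": [0.08, 0.21, 0.57]}, {"linear": [0.8, -0.97, 0.1], "angular": [0.08, 0.21, 0.57]}, {"linear": [0.8, -0.97, 0], "angular": [0.08, 0.21, 0.57]}, {"linear": [0.8, -0.97, 0], "angular": [0.08, 0.21, 0.57]}, {"linear": [0.8, -0.97, 0], "angular": [0.08, 0.21, 0.57]}, {"linear": [0.8, -0.97, 0], "angular": [0.08, 0.21, 0.57]}]'

```text
t: 13.52
tcp_pos: [0.7014, 0.0125, 0.4357]
orientation: [-0.004, -0.044, 0.995, 0.087]
wrist_force: [-1.2, 0.1, -0.4]
gripper_width: 0.0467
gripper_force: 0.0
```

```bash
cat > st.py <<'E'
from an7 import *
s=manip.get_state();print(np.round(s["q"],2))
f=fin(-43,1);plan(*f[0]);interp(s["q"],f,20)
E
python3 st.py
```

```text
[-0.1   0.7   0.16  1.31 -0.3   1.18  1.81]
t 13.525 F [-1.2  0.1 -0.4] total lin [-14.17  20.58  -4.25] ang [-7.11 -0.03  8.8 ] target [0.4181 0.424  0.3506]
[-1.21  0.78  0.26  1.64  0.65  1.21  1.67] err 0.0 0.0
[-1.21  0.99  0.26  1.67  0.66  1.03  1.51] err 0.0 0.0
[-1.21  0.83  0.26  1.65  0.65  1.16  1.62] err 0.0 0.0
[-0.61  0.65  0.53  2.09  0.99  0.62  1.79] err 0.0 0.0
[-0.66  0.89  0.61  2.13  1.13  0.41  1.52] err 0.0 0.0
```

Call:
move_arm --moves '[{"linear": [-0.67, 0.98, 0], "angular": [-0.34, 0, 0.42]}, {"linear": [-0.67, 0.98, 0], "angular": [-0.34, 0, 0.42]}, {"linear": [-0.67, 0.98, 0], "angular": [-0.34, 0, 0.42]}, {"linear": [-0.67, 0.98, 0], "angular": [-0.34, 0, 0.42]}, {"linear": [-0.67, 0.98, 0], "angular": [-0.34, 0, 0.42]}, {"linear": [-0.67, 0.98, 0], "angular": [-0.34, 0, 0.42]}, {"linear": [-0.67, 0.98, 0], "angular": [-0.34, 0, 0.42]}, {"linear": [-0.67, 0.98, 0], "angular": [-0.34, 0, 0.42]}, {"linear": [-0.67, 0.98, 0], "angular": [-0.34, 0, 0.42]}, {"linear": [-0.67, 0.98, 0], "angular": [-0.34, 0, 0.42]}]'

```text
t: 14.78
tcp_pos: [0.5664, 0.2099, 0.4359]
orientation: [-0.041, -0.345, 0.923, -0.169]
wrist_force: [0.1, -0.1, -0.2]
gripper_width: 0.0469
gripper_force: 0.0
```

Call:
move_arm --moves '[{"linear": [-0.67, 0.98, -0.2], "angular": [-0.34, 0, 0.42]}, {"linear": [-0.67, 0.98, -0.2], "angular": [-0.34, 0, 0.42]}, {"linear": [-0.67, 0.98, -0.2], "angular": [-0.34, 0, 0.42]}, {"linear": [-0.67, 0.98, -0.3], "angular": [-0.34, 0, 0.42]}, {"linear": [-0.67, 0.98, -0.4], "angular": [-0.34, 0, 0.42]}, {"linear": [-0.67, 0.98, -0.4], "angular": [-0.34, 0, 0.42]}, {"linear": [-0.67, 0.98, -0.4], "angular": [-0.34, 0, 0.42]}, {"linear": [-0.67, 0.98, -0.4], "angular": [-0.34, 0, 0.42]}, {"linear": [-0.67, 0.98, -0.4], "angular": [-0.34, 0, 0.42]}, {"linear": [-0.67, 0.98, -0.4], "angular": [-0.34, 0, 0.42]}]'

```text
t: 16.02
tcp_pos: [0.4323, 0.4058, 0.3696]
orientation: [-0.071, -0.59, 0.7, -0.396]
wrist_force: [-1.1, 0.3, 0.3]
gripper_width: 0.047
gripper_force: 0.0
```

```bash
cat > st.py <<'E'
from an7 import *
s=manip.get_state();print(np.round(s["q"],2))
f=fin(-43,1);plan(*f[0]);plan(*gpose(F+.06*case_axes(BY,28)[2],BY,28,-43,flip=1));plan(*f[1]);marks(["case_top","bin_rim"])
E
python3 st.py
```

```text
[-1.13  0.72  0.22  1.65  0.64  1.24  1.68]
t 16.025 F [-1.1  0.3  0.3] total lin [-0.71  0.91 -0.95] ang [-0.31 -0.01  0.39] target [0.4181 0.424  0.3506]
t 16.025 F [-1.1  0.3  0.3] total lin [-2.12  0.78 -5.3 ] ang [-0.31 -0.01  0.39] target [0.39   0.4214 0.2636]
t 16.025 F [-1.1  0.3  0.3] total lin [-0.71  0.91 -7.95] ang [-0.31 -0.01  0.39] target [0.4181 0.424  0.2106]
side case_top [([0.4859, 0.3055, 0.1005], 0.64)]
side bin_rim [([0.4957, 0.3099, 0.0598], 0.71)]
top case_top [([0.486, 0.3071, 0.0971], 0.97)]
top bin_rim []
```

Call:
move_arm --moves '[{"linear": [-0.5, 0.3, -0.5], "angular": [-0.15, 0, 0.2]}, {"linear": [-0.5, 0.3, -0.8], "angular": [-0.16, 0, 0.2]}, {"linear": [-0.5, 0.18, -1], "angular": [0, 0, 0]}, {"linear": [-0.4, 0, -1], "angular": [0, 0, 0]}, {"linear": [-0.2, 0, -1], "angular": [0, 0, 0]}, {"linear": [0, 0, -1], "angular": [0, 0, 0]}, {"linear": [0.35, 0.03, -0.66], "angular": [0, 0, 0]}, {"linear": [0.35, 0.03, -0.66], "angular": [0, 0, 0]}, {"linear": [0, 0, 0], "angular": [0, 0, 0]}]'

```text
t: 17.45
tcp_pos: [0.4061, 0.4214, 0.2375]
orientation: [-0.073, -0.607, 0.674, -0.414]
wrist_force: [0.5, -0.1, 0.9]
gripper_width: 0.0471
gripper_force: 0.0
```

```bash
python3 - <<'E'
from an7 import *
f=fin(-43,1);plan(*f[1])
a=manip.get_image("side")["frame"][80:240,100:320,::-1];b=manip.get_image("top")["frame"][170:300,90:270,::-1]
cv2.imwrite("pics/f.png",np.hstack([cv2.resize(a,(400,291)),cv2.resize(b,(400,291))]))
E
```

```text
t 17.45 F [ 0.5 -0.1  0.9] total lin [ 0.6   0.13 -1.35] ang [-0.    0.01  0.02] target [0.4181 0.424  0.2106]
```

View pics/f.png

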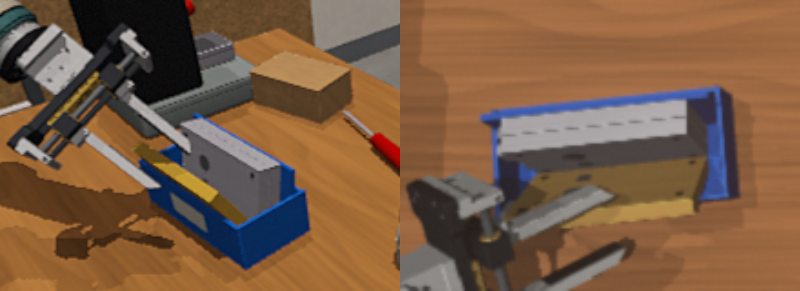

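Both fingers straddle the brass top edge, with the rear one at (185,150) left and the front one outside the rim at (140,180) left. I'll go down and close.

Call:
move_arm --moves '[{"linear": [0.3, 0.06, -0.67], "angular": [0, 0, 0]}, {"linear": [0.3, 0.06, -0.67], "angular": [0, 0, 0]}, {"linear": [0, 0, 0], "angular": [0, 0, 0]}]'

```text
t: 17.92
tcp_pos: [0.4174, 0.424, 0.2102]
orientation: [-0.073, -0.607, 0.674, -0.414]
wrist_force: [0.6, -0.0, 0.5]
gripper_width: 0.0468
gripper_force: 0.0
```

Call:
move_arm --moves '[{"linear": [0, 0, 0], "angular": [0, 0, 0]}, {"linear": [0, 0, 0], "angular": [0, 0, 0]}, {"linear": [0, 0, 0], "angular": [0, 0, 0]}, {"linear": [0, 0, 0], "angular": [0, 0, 0]}]' --claw 0 --force 30

```text
t: 18.42
tcp_pos: [0.4181, 0.4245, 0.2123]
orientation: [-0.071, -0.607, 0.674, -0.415]
wrist_force: [3.0, 0.9, 1.3]
gripper_width: 0.0158
gripper_force: 29.9
```

```bash
python3 - <<'E'
from an7 import *
s=manip.get_state();print(s["gripper_width"],s["gripper_force"],s["ft_torque"])
f=fin(-43,1);plan(*f[1]);marks(["case_top"])
E
```

```text
0.01582333264963301 29.864980280399323 [ 0.53988696 -0.34696781  0.65830899]
t 18.425 F [3.  0.9 1.3] total lin [-0.   -0.03 -0.08] ang [-0.02  0.02  0.  ] target [0.4181 0.424  0.2106]
side case_top [([0.4895, 0.3047, 0.0984], 0.62)]
top case_top [([0.486, 0.3041, 0.096], 0.73)]
```

Call:
move_arm --moves '[{"linear": [0, 0, 0.2], "angular": [0, 0, 0]}, {"linear": [0, 0, 0.4], "angular": [0, 0, 0]}, {"linear": [0, 0, 0.6], "angular": [0, 0, 0]}, {"linear": [0, 0, 0.8], "angular": [0, 0, 0]}, {"linear": [0, 0, 0.9], "angular": [0, 0, 0]}, {"linear": [0, 0, 0.9], "angular": [0, 0, 0]}, {"linear": [0, 0, 0.9], "angular": [0, 0, 0]}, {"linear": [0, 0, 0.5], "angular": [0, 0, 0]}, {"linear": [0, 0, 0], "angular": [0, 0, 0]}]'

```text
t: 19.75
tcp_pos: [0.4173, 0.4244, 0.3164]
orientation: [-0.072, -0.607, 0.674, -0.414]
wrist_force: [1.1, -0.3, -5.5]
gripper_width: 0.016
gripper_force: 30.0
```

```bash
python3 - <<'E'
from an7 import *
s=manip.get_state();print(s["gripper_width"],s["gripper_force"],s["ft_torque"],np.round(s["q"],2))
f=fin(-43,1);plan(*f[2]);plan(*f[3]);plan(*f[4]);marks(["case_top","case_front","case_mid"]);interp(s["q"],f[3:],25)
E
```

```text
0.01602837192633607 29.978240132331848 [1.48276373 1.07971968 0.00479942] [-1.17  0.81  0.21  1.67  0.67  1.19  1.62]
t 19.75 F [ 1.1 -0.3 -5.5] total lin [ 0.04 -0.02 -0.29] ang [-0.02  0.01  0.01] target [0.4181 0.424  0.3106]
t 19.75 F [ 1.1 -0.3 -5.5] total lin [  4.44 -22.86   1.58] ang [-0.    0.71 -1.52] target [ 0.5061 -0.0328  0.348 ]
t 19.75 F [ 1.1 -0.3 -5.5] total lin [  4.44 -22.86  -3.42] ang [-0.    0.71 -1.52] target [ 0.5061 -0.0328  0.248 ]
side case_top [([0.488, 0.308, 0.2037], 0.91)]
side case_front [([0.5343, 0.3123, 0.1248], 0.9), ([0.5698, -0.1678, 0.0545], 0.67)]
side case_mid [([0.5412, 0.3161, 0.0104], 0.83), ([0.551, -0.2148, 0.0019], 0.61)]
top case_top []
top case_front [([0.5261, 0.311, 0.1231], 0.67), ([0.5884, -0.0583, 0.0579], 0.52)]
top case_mid [([0.544, 0.3125, 0.0119], 0.84)]
[-0.58  0.64  0.48  2.09  1.03  0.65  1.76] err 0.0 0.0
[-0.62  0.87  0.55  2.13  1.18  0.45  1.47] err 0.0 0.0
```

Call:
move_arm --moves '[{"linear": [0.1, -0.5, 0.1], "angular": [0, 0, -0.05]}, {"linear": [0.2, -0.9, 0.1], "angular": [0, 0.03, -0.07]}, {"linear": [0.2, -1, 0.1], "angular": [0, 0.03, -0.07]}, {"linear": [0.2, -1, 0.1], "angular": [0, 0.03, -0.07]}, {"linear": [0.2, -1, 0.1], "angular": [0, 0.03, -0.07]}, {"linear": [0.2, -1, 0.1], "angular": [0, 0.03, -0.07]}, {"linear": [0.2, -1, 0.1], "angular": [0, 0.03, -0.07]}, {"linear": [0.2, -1, 0.1], "angular": [0, 0.03, -0.07]}, {"linear": [0.2, -1, 0.1], "angular": [0, 0.03, -0.07]}, {"linear": [0.2, -1, 0.1], "angular": [0, 0.03, -0.07]}]'

```text
t: 21.4
tcp_pos: [0.4554, 0.235, 0.3357]
orientation: [-0.107, -0.58, 0.703, -0.397]
wrist_force: [0.4, -0.2, -5.0]
gripper_width: 0.0158
gripper_force: 30.0
```

Call:
move_arm --moves '[{"linear": [0.2, -1, 0.1], "angular": [0, 0.03, -0.07]}, {"linear": [0.2, -1, 0.1], "angular": [0, 0.03, -0.07]}, {"linear": [0.2, -1, 0.1], "angular": [0, 0.03, -0.07]}, {"linear": [0.2, -1, 0.1], "angular": [0, 0.03, -0.07]}, {"linear": [0.2, -1, 0.1], "angular": [0, 0.03, -0.07]}, {"linear": [0.2, -1, 0.1], "angular": [0, 0.03, -0.07]}, {"linear": [0.2, -1, 0], "angular": [0, 0.03, -0.07]}, {"linear": [0.2, -1, 0], "angular": [0, 0.03, -0.07]}, {"linear": [0.2, -1, 0], "angular": [0, 0.03, -0.07]}, {"linear": [0.1, -0.5, 0], "angular": [0, 0.03, -0.07]}]'

```text
t: 22.65
tcp_pos: [0.4931, 0.0446, 0.3476]
orientation: [-0.144, -0.551, 0.73, -0.378]
wrist_force: [0.2, -0.0, -5.1]
gripper_width: 0.0157
gripper_force: 30.0
```

```bash
python3 - <<'E'
from an7 import *
s=manip.get_state();print(np.round(s["q"],2))
f=fin(-43,1);plan(*f[3]);marks(["seat","case_top","case_front"]);marks(["seat"])
E
```

```text
[-0.69  0.62  0.4   2.08  0.92  0.79  1.75]
t 22.65 F [ 0.2 -0.  -5.1] total lin [ 0.65 -3.87  0.02] ang [ 0.02  0.13 -0.13] target [ 0.5061 -0.0328  0.348 ]
side seat [([0.569, -0.1665, 0.0528], 0.64), ([0.5219, 0.3092, 0.0199], 0.63)]
side case_top [([0.5267, -0.0839, 0.2298], 0.79)]
side case_front [([0.5635, -0.0884, 0.1507], 0.76)]
top seat [([0.5682, -0.1641, 0.0515], 0.81)]
top case_top [([0.5245, -0.082, 0.2249], 0.59)]
top case_front [([0.5586, -0.0853, 0.1503], 0.7)]
side seat [([0.5701, -0.1669, 0.0544], 0.82), ([0.5249, 0.3109, -0.0008], 0.59)]
top seat [([0.5654, -0.1645, 0.0518], 0.73)]
```

Call:
move_arm --moves '[{"linear": [0.15, -0.9, 0], "angular": [0, 0.03, -0.03]}, {"linear": [0.15, -0.9, 0], "angular": [0, 0.03, -0.03]}, {"linear": [0.15, -0.9, 0], "angular": [0, 0.03, -0.03]}, {"linear": [0.12, -0.7, -0.5], "angular": [0, 0.03, -0.03]}, {"linear": [0.08, -0.45, -0.8], "angular": [0.02, 0.01, -0.01]}, {"linear": [0, 0, -0.7], "angular": [0, 0, 0]}, {"linear": [0, 0, 0], "angular": [0, 0, 0]}]'

```text
t: 24.12
tcp_pos: [0.5059, -0.031, 0.3062]
orientation: [-0.155, -0.549, 0.733, -0.37]
wrist_force: [0.6, -0.4, -5.7]
gripper_width: 0.0154
gripper_force: 30.0
```

```bash
python3 - <<'E'
from an7 import *
s=manip.get_state();print(np.round(s["q"],2))
f=fin(-43,1);plan(*f[4]);marks(["case_top","case_front"]);marks(["case_top","case_front"])
X,Y,Z=case_axes(MY,22);d=f[4][0]-s["tcp_pos"];o=SEAT-d;print("nominal origin now",o.round(4),"top",(o+.088*Z).round(4))
a=manip.get_image("side")["frame"][160:400,220:540,::-1];b=manip.get_image("top")["frame"][150:290,330:520,::-1]
cv2.imwrite("pics/g.png",np.hstack([cv2.resize(a,(400,300)),cv2.resize(b,(400,300))]))
E
```

```text
[-0.56  0.71  0.46  2.11  1.06  0.62  1.69]
t 24.125 F [ 0.6 -0.4 -5.7] total lin [ 0.01 -0.09 -2.91] ang [-0.   -0.01 -0.02] target [ 0.5061 -0.0328  0.248 ]
side case_top [([0.5342, -0.1595, 0.1875], 0.64)]
side case_front [([0.5709, -0.1638, 0.1048], 0.69), ([0.5213, 0.3076, 0.0188], 0.48)]
top case_top [([0.5342, -0.1597, 0.1874], 0.65), ([0.497, 0.3095, 0.066], 0.2)]
top case_front [([0.5665, -0.1654, 0.1041], 0.66)]
side case_top [([0.5366, -0.158, 0.1899], 0.6)]
side case_front [([0.5727, -0.163, 0.1058], 0.85)]
top case_top [([0.5341, -0.1596, 0.1874], 0.66)]
top case_front [([0.5688, -0.1637, 0.1088], 0.95)]
nominal origin now [ 0.5678 -0.1634  0.1099] top [ 0.5351 -0.1589  0.1915]
```

View pics/g.png

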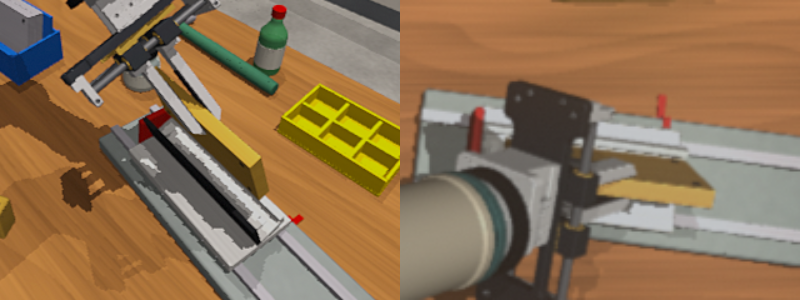

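The case hangs parallel above the cradle, with its far end at (255,170) left and (710,190) right, and the measured pose agrees with the nominal one, about 4 mm low. I'll lower it now.

Call:
move_arm --moves '[{"linear": [0.05, -0.08, -0.6], "angular": [0, 0, 0]}, {"linear": [0, 0, -0.6], "angular": [0, 0, 0]}, {"linear": [0, 0, -0.6], "angular": [0, 0, 0]}, {"linear": [0, 0, -0.35], "angular": [0, 0, 0]}, {"linear": [0, 0, -0.2], "angular": [0, 0, 0]}, {"linear": [0, 0, 0], "angular": [0, 0, 0]}]'

```text
t: 25.58
tcp_pos: [0.5071, -0.0322, 0.2603]
orientation: [-0.154, -0.549, 0.734, -0.37]
wrist_force: [0.4, 0.2, -4.9]
gripper_width: 0.0159
gripper_force: 30.0
```

Call:
move_arm --moves '[{"linear": [0, 0, -0.1], "angular": [0, 0, 0]}, {"linear": [0, 0, 0], "angular": [0, 0, 0]}]'

```text
t: 25.82
tcp_pos: [0.5072, -0.0322, 0.2587]
orientation: [-0.153, -0.548, 0.734, -0.37]
wrist_force: [-0.2, 0.2, -5.3]
gripper_width: 0.0155
gripper_force: 30.0
```

Call:
move_arm --moves '[{"linear": [0, 0, -0.1], "angular": [0, 0, 0]}, {"linear": [0, 0, 0], "angular": [0, 0, 0]}]'

```text
t: 26.08
tcp_pos: [0.5071, -0.0322, 0.2565]
orientation: [-0.153, -0.549, 0.734, -0.37]
wrist_force: [-0.5, 0.3, -4.9]
gripper_width: 0.0158
gripper_force: 30.0
```

Call:
move_arm --moves '[{"linear": [0, 0, -0.1], "angular": [0, 0, 0]}, {"linear": [0, 0, -0.05], "angular": [0, 0, 0]}, {"linear": [0, 0, 0], "angular": [0, 0, 0]}]'

```text
t: 26.45
tcp_pos: [0.5071, -0.0323, 0.2536]
orientation: [-0.154, -0.548, 0.734, -0.37]
wrist_force: [-0.2, 1.5, -5.0]
gripper_width: 0.016
gripper_force: 30.0
```

Call:
move_arm --moves '[{"linear": [0, 0, -0.07], "angular": [0, 0, 0]}, {"linear": [0, 0, 0], "angular": [0, 0, 0]}]'

```text
t: 26.7
tcp_pos: [0.507, -0.0331, 0.2531]
orientation: [-0.154, -0.548, 0.734, -0.372]
wrist_force: [-3.1, 1.8, 5.1]
gripper_width: 0.0161
gripper_force: 30.0
```

Call:
move_arm --moves '[{"linear": [-0.05, 0, -0.02], "angular": [0, 0, 0]}, {"linear": [-0.05, 0, -0.02], "angular": [0, 0, 0]}, {"linear": [0, 0, 0], "angular": [0, 0, 0]}]'

```text
t: 27.08
tcp_pos: [0.5061, -0.033, 0.2528]
orientation: [-0.153, -0.548, 0.734, -0.372]
wrist_force: [0.0, 1.6, 6.0]
gripper_width: 0.0155
gripper_force: 30.0
```

```bash
python3 - <<'E'
from h import *
print(manip.get_state()["wrist_force"]);marks(["case_top","case_front"]);marks(["case_top","case_front"])
print(SEAT+.088*case_axes(MY,22)[2])
E
```

```text
[0.02935994 1.59006588 6.02472326]
side case_top [([0.5347, -0.1641, 0.1336], 0.67), ([0.5412, 0.3125, 0.0138], 0.65)]
side case_front [([0.5712, -0.165, 0.0514], 0.81)]
top case_top [([0.5352, -0.1622, 0.1323], 0.65), ([0.5542, -0.2103, -0.0019], 0.2)]
top case_front [([0.5654, -0.1679, 0.0544], 0.88)]
side case_top [([0.5339, -0.1617, 0.1355], 0.65)]
side case_front [([0.5728, -0.1674, 0.0512], 0.59)]
top case_top [([0.5353, -0.1611, 0.1323], 0.91)]
top case_front [([0.5673, -0.1664, 0.053], 0.66)]
[ 0.53533962 -0.16072608  0.13339218]
```

Call:
move_arm --moves '[{"linear": [-0.05, 0, -0.02], "angular": [0, 0, 0]}, {"linear": [-0.05, 0, -0.02], "angular": [0, 0, 0]}, {"linear": [0, 0, 0], "angular": [0, 0, 0]}]'

```text
t: 28.05
tcp_pos: [0.5048, -0.033, 0.2524]
orientation: [-0.153, -0.547, 0.734, -0.373]
wrist_force: [0.3, 1.5, 7.3]
gripper_width: 0.0155
gripper_force: 30.0
```

Call:
move_arm --moves '[{"linear": [-0.05, 0, -0.02], "angular": [0, 0, 0]}, {"linear": [-0.05, 0, -0.02], "angular": [0, 0, 0]}, {"linear": [0, 0, 0], "angular": [0, 0, 0]}]'

```text
t: 28.42
tcp_pos: [0.5028, -0.033, 0.2516]
orientation: [-0.153, -0.547, 0.734, -0.373]
wrist_force: [1.5, 2.0, 7.5]
gripper_width: 0.0158
gripper_force: 30.1
```

Call:
move_arm --moves '[{"linear": [-0.05, 0, -0.01], "angular": [0, 0, 0]}, {"linear": [-0.05, 0, -0.01], "angular": [0, 0, 0]}, {"linear": [0, 0, 0], "angular": [0, 0, 0]}]'

```text
t: 28.8
tcp_pos: [0.5022, -0.0331, 0.2515]
orientation: [-0.152, -0.547, 0.734, -0.373]
wrist_force: [6.7, -1.3, 5.5]
gripper_width: 0.0158
gripper_force: 30.0
```

Contact with the back rest is felt. I'll let go.

Call:
move_arm --moves '[{"linear": [0, 0, 0], "angular": [0, 0, 0]}, {"linear": [0, 0, 0], "angular": [0, 0, 0]}]' --force 5

```text
t: 29.05
tcp_pos: [0.5022, -0.033, 0.2514]
orientation: [-0.152, -0.548, 0.733, -0.373]
wrist_force: [6.5, -1.0, 5.3]
gripper_width: 0.0164
gripper_force: 5.0
```

Call:
move_arm --moves '[{"linear": [0, 0, 0], "angular": [0, 0, 0]}, {"linear": [0, 0, 0], "angular": [0, 0, 0]}, {"linear": [0, 0, 0], "angular": [0, 0, 0]}]' --claw 0.45

```text
t: 29.42
tcp_pos: [0.4987, -0.0323, 0.2491]
orientation: [-0.154, -0.549, 0.734, -0.37]
wrist_force: [-0.0, -0.5, -0.2]
gripper_width: 0.0409
gripper_force: 0.0
```

```bash
python3 - <<'E'
from h import *
s=manip.get_state();print(s["wrist_force"],s["gripper_width"],np.round(s["q"],2));marks(["case_top","case_front"]);marks(["case_top","case_front"])
E
```

```text
[-0.04487779 -0.51770093 -0.15052637] 0.04091636168814376 [-0.59  0.84  0.51  2.15  1.18  0.49  1.5 ]
side case_top [([0.533, -0.163, 0.1338], 0.82), ([0.5215, 0.3097, 0.0216], 0.17)]
side case_front [([0.5725, -0.1657, 0.0504], 0.86)]
top case_top [([0.5311, -0.1643, 0.131], 0.94)]
top case_front [([0.5629, -0.1678, 0.05], 0.94)]
side case_top [([0.5306, -0.161, 0.137], 0.65)]
side case_front [([0.5704, -0.1678, 0.0489], 0.87)]
top case_top []
top case_front [([0.5319, -0.1618, 0.1328], 0.69), ([0.5648, -0.1695, 0.0538], 0.56)]
```

Call:
move_arm --moves '[{"linear": [-0.12, 0.02, 0.3], "angular": [0, 0, 0]}, {"linear": [-0.24, 0.03, 0.6], "angular": [0, 0, 0]}, {"linear": [-0.35, 0.05, 0.9], "angular": [0, 0, 0]}, {"linear": [-0.38, 0.05, 0.95], "angular": [0, 0, 0]}, {"linear": [0, 0, 1], "angular": [0, 0, 0]}, {"linear": [0, 0, 0], "angular": [0, 0, 0]}]'

```text
t: 30.78
tcp_pos: [0.4772, -0.0295, 0.326]
orientation: [-0.152, -0.548, 0.735, -0.371]
wrist_force: [0.0, -0.6, -0.6]
gripper_width: 0.0421
gripper_force: 0.0
```

```bash
cat > push.py <<'E'
from an7 import *
PL=np.array([.589,-.0565,.056]);MYv=case_axes(MY,0)[1]
def pp(T,al=-20,f=1):
    R=gpose(np.array([0,0,0.]),MY,0,al,flip=f)[1];return T-R[:,2]*.199,R
E
python3 - <<'E'
from push import *
s=manip.get_state();print(np.round(s["q"],2))
a=pp(PL+.05*MYv+[0,0,.1]);b=pp(PL+.05*MYv);c=pp(PL-.12*MYv)
plan(*a);plan(*b);interp(s["q"],[a,b,c],20)
marks(["push_plate","case_front","case_top","red_line","seat"]);marks(["push_plate"])
c=manip.get_image("side")["frame"][200:400,280:540,::-1];d=manip.get_image("top")["frame"][150:290,330:512,::-1]
cv2.imwrite("pics/h.png",np.hstack([cv2.resize(c,(400,308)),cv2.resize(d,(400,308))]))
E
```

```text
[-0.6   0.65  0.49  2.18  1.07  0.62  1.68]
t 30.775 F [ 0.  -0.6 -0.6] total lin [6.39 4.5  0.85] ang [2.94 2.17 0.51] target [0.605  0.0605 0.343 ]
t 30.775 F [ 0.  -0.6 -0.6] total lin [ 6.39  4.5  -4.15] ang [2.94 2.17 0.51] target [0.605  0.0605 0.243 ]
[-0.23  0.68 -0.03  1.66  0.42  0.97  2.48] err 0.0 0.0
[-0.25  0.82  0.01  1.71  0.47  0.79  2.4 ] err 0.0 0.0
[0.   0.79 0.04 1.81 0.55 0.64 2.58] err 0.0 0.0
side push_plate [([0.5846, -0.0576, 0.0558], 0.64)]
side case_front [([0.5696, -0.165, 0.0534], 0.76)]
side case_top [([0.5314, -0.1629, 0.1332], 0.85), ([0.5239, 0.3119, -0.0027], 0.63)]
side red_line [([0.6051, -0.2599, 0.0223], 0.77), ([0.5247, 0.3115, 0.0003], 0.39)]
side seat [([0.5707, -0.1647, 0.0548], 0.92), ([0.5447, 0.3142, 0.0137], 0.58)]
top push_plate [([0.5877, -0.0603, 0.0596], 0.94)]
top case_front []
top case_top [([0.5327, -0.1634, 0.1295], 0.65)]
top red_line [([0.6091, -0.2626, 0.023], 0.97)]
top seat [([0.4979, 0.3106, 0.0663], 0.32)]
side push_plate [([0.5847, -0.056, 0.0591], 0.77)]
top push_plate [([0.5875, -0.0621, 0.0603], 0.58)]
```

View pics/h.png

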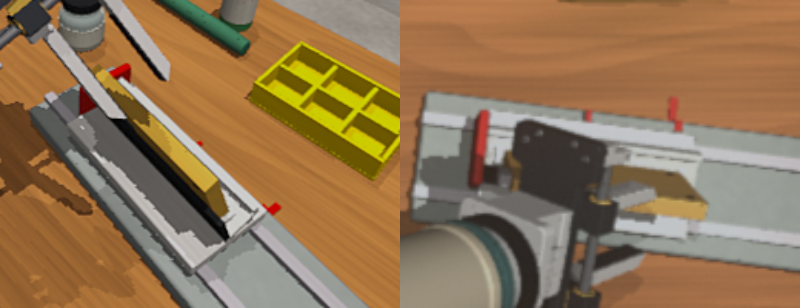

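The case sits flat against the black rest, from (100,70) to (222,205) on the left. The pointer (588,117 right) still has about 39 px, or 85 mm, to go to the red line (674,108 right). Next I'll get behind the push plate with the claw closed.

Call:
move_arm --moves '[{"linear": [0.5, 0.5, 0.6], "angular": [0.2, 0.1, 0.05]}, {"linear": [0.8, 0.56, 0.3], "angular": [0.39, 0.3, 0.07]}, {"linear": [0.85, 0.6, 0], "angular": [0.39, 0.3, 0.07]}, {"linear": [0.85, 0.6, 0], "angular": [0.39, 0.3, 0.07]}, {"linear": [0.85, 0.6, 0], "angular": [0.39, 0.3, 0.07]}, {"linear": [0.85, 0.6, 0], "angular": [0.39, 0.3, 0.07]}, {"linear": [0.85, 0.6, 0], "angular": [0.39, 0.3, 0.06]}, {"linear": [0.84, 0.44, 0], "angular": [0.4, 0.27, 0.05]}, {"linear": [0, 0, 0], "angular": [0, 0, 0]}]' --claw 0

```text
t: 32.8
tcp_pos: [0.6059, 0.0603, 0.3422]
orientation: [-0.131, -0.647, 0.742, -0.114]
wrist_force: [-0.3, 0.2, -0.6]
gripper_width: 0.0006
gripper_force: 0.0
```

```bash
python3 - <<'E'
from push import *
PL=np.array([.5865,-.058,.056])
s=manip.get_state();print(np.round(s["q"],2),s["gripper_width"])
plan(*pp(PL+.05*MYv));plan(*pp(PL+.008*MYv))
E
```

```text
[-0.24  0.68  0.01  1.66  0.39  0.97  2.52] 0.0005782825382815565
t 32.8 F [-0.3  0.2 -0.6] total lin [-0.17 -0.07 -4.96] ang [ 0. -0.  0.] target [0.6025 0.059  0.243 ]
t 32.8 F [-0.3  0.2 -0.6] total lin [-0.45 -2.15 -4.96] ang [ 0. -0.  0.] target [0.5968 0.0174 0.243 ]
```

Call:
move_arm --moves '[{"linear": [-0.05, -0.02, -0.9], "angular": [0, 0, 0]}, {"linear": [-0.05, -0.02, -1], "angular": [0, 0, 0]}, {"linear": [-0.05, -0.02, -1], "angular": [0, 0, 0]}, {"linear": [-0.02, 0, -1], "angular": [0, 0, 0]}, {"linear": [0, 0, -1], "angular": [0, 0, 0]}, {"linear": [-0.1, -0.8, 0], "angular": [0, 0, 0]}, {"linear": [-0.1, -0.7, 0], "angular": [0, 0, 0]}, {"linear": [-0.05, -0.3, 0], "angular": [0, 0, 0]}, {"linear": [0, 0, 0], "angular": [0, 0, 0]}]'

```text
t: 33.92
tcp_pos: [0.5969, 0.0226, 0.2451]
orientation: [-0.131, -0.647, 0.742, -0.114]
wrist_force: [0.4, -0.7, -0.3]
gripper_width: 0.0003
gripper_force: 0.0
```

Call:
move_arm --moves '[{"linear": [-0.02, -0.2, 0], "angular": [0, 0, 0]}, {"linear": [-0.02, -0.2, 0], "angular": [0, 0, 0]}, {"linear": [0, 0, 0], "angular": [0, 0, 0]}]'

```text
t: 34.3
tcp_pos: [0.5961, 0.0158, 0.2445]
orientation: [-0.131, -0.648, 0.742, -0.114]
wrist_force: [-0.1, 2.5, 1.1]
gripper_width: 0.0004
gripper_force: 0.9
```

Call:
move_arm --moves '[{"linear": [-0.01, -0.1, 0], "angular": [0, 0, 0]}, {"linear": [-0.02, -0.15, 0], "angular": [0, 0, 0]}, {"linear": [-0.03, -0.2, 0], "angular": [0, 0, 0]}, {"linear": [-0.03, -0.25, 0], "angular": [0, 0, 0]}, {"linear": [-0.04, -0.3, 0], "angular": [0, 0, 0]}, {"linear": [-0.04, -0.3, 0], "angular": [0, 0, 0]}, {"linear": [-0.04, -0.3, 0], "angular": [0, 0, 0]}, {"linear": [-0.04, -0.3, 0], "angular": [0, 0, 0]}, {"linear": [-0.04, -0.3, 0], "angular": [0, 0, 0]}, {"linear": [-0.04, -0.3, 0], "angular": [0, 0, 0]}]'

```text
t: 35.55
tcp_pos: [0.5893, -0.0349, 0.2444]
orientation: [-0.132, -0.648, 0.742, -0.114]
wrist_force: [1.3, 3.1, 2.4]
gripper_width: 0.0003
gripper_force: 1.4
```

Call:
move_arm --moves '[{"linear": [-0.04, -0.3, 0], "angular": [0, 0, 0]}, {"linear": [-0.04, -0.25, 0], "angular": [0, 0, 0]}, {"linear": [-0.03, -0.2, 0], "angular": [0, 0, 0]}, {"linear": [-0.02, -0.15, 0], "angular": [0, 0, 0]}, {"linear": [-0.02, -0.1, 0], "angular": [0, 0, 0]}, {"linear": [0, -0.05, 0], "angular": [0, 0, 0]}, {"linear": [0, 0, 0], "angular": [0, 0, 0]}]'

```text
t: 36.42
tcp_pos: [0.5863, -0.0556, 0.2443]
orientation: [-0.132, -0.648, 0.742, -0.114]
wrist_force: [0.9, 0.7, 1.3]
gripper_width: 0.0011
gripper_force: 0.9
```

```bash
python3 - <<'E'
from push import *
marks(["push_plate","case_front","case_top","red_line","seat"])
c=manip.get_image("side")["frame"][270:390,400:520,::-1];d=manip.get_image("top")["frame"][170:260,380:500,::-1]
cv2.imwrite("pics/i.png",np.hstack([cv2.resize(c,(400,400),interpolation=cv2.INTER_CUBIC),cv2.resize(d,(400,300),interpolation=cv2.INTER_CUBIC).copy()if 0 else cv2.resize(cv2.copyMakeBorder(d,0,30,0,0,cv2.BORDER_CONSTANT),(400,400),interpolation=cv2.INTER_CUBIC)]))
E
```

```text
side push_plate [([0.5766, -0.1313, 0.0577], 0.81)]
side case_front [([0.5599, -0.2434, 0.0542], 0.88)]
side case_top [([0.5227, -0.2384, 0.1363], 0.82)]
side red_line [([0.6057, -0.2618, 0.0237], 0.93)]
side seat [([0.5576, -0.243, 0.0539], 0.94), ([0.5527, -0.2105, 0.0034], 0.55)]
top push_plate [([0.5783, -0.1362, 0.0575], 0.64)]
top case_front [([0.5547, -0.2428, 0.0535], 0.68), ([0.4967, 0.3118, 0.0677], 0.58)]
top case_top [([0.521, -0.2401, 0.1334], 0.67)]
top red_line [([0.6115, -0.2617, 0.0243], 0.85)]
top seat [([0.5593, -0.2418, 0.051], 0.56)]
```

View pics/i.png

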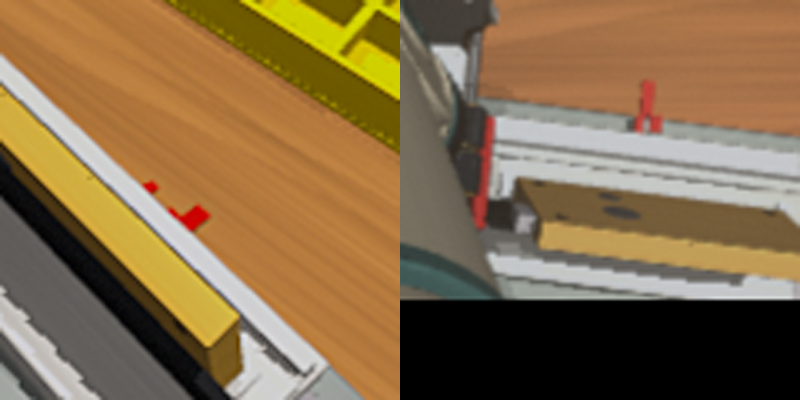

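```bash
cat > red.py <<'E'
from push import *
def red(cam,z=.0235):
    im=manip.get_image(cam);h=cv2.cvtColor(im["frame"],cv2.COLOR_RGB2HSV)
    m=(((h[:,:,0]<6)|(h[:,:,0]>174))&(h[:,:,1]>150)&(h[:,:,2]>70)).astype(np.uint8)
    p=px(im,[.6086,-.2618,.0235]);print(cam,"line mark px",p.round(1))
    u,v=p.astype(int);w_=m[v-16:v+17,u-22:u+23]
    for i,r in enumerate(w_): 
        if r.any(): print(v-16+i,''.join('#' if x else '.' for x in r), (ray(im,u-22+np.nonzero(r)[0].mean(),v-16+i,z)[:2]).round(4))
    print("col0",u-22)
    for n,zz in (("bed edge",.022),):
        for x in (.06,.065,.07): print(x,px(im,np.r_[np.array([.5527,-.212])+x*np.array([.9907,-.1357])-.043*np.array([.1357,.9907]),zz]).round(1))
E
python3 -c "
from red import *
red('top');red('side')"
```

```text
top line mark px [456.2 208.1]
194 ...................##........................ [ 0.6394 -0.2577]
195 ...................###....................... [ 0.6372 -0.2587]
196 ...................###....................... [ 0.6351 -0.2585]
197 ...................###....................... [ 0.6329 -0.2584]
198 ...................###....................... [ 0.6307 -0.2583]
199 ...................###....................... [ 0.6285 -0.2582]
200 ..................####....................... [ 0.6263 -0.257 ]
201 ..................####....................... [ 0.6241 -0.2568]
202 ..................####....................... [ 0.622  -0.2567]
203 ..................####....................... [ 0.6198 -0.2566]
204 ..................####....................... [ 0.6176 -0.2565]
205 .................##..####.................... [ 0.6154 -0.2592]
206 .................#...###..................... [ 0.6132 -0.2589]
207 .................#...###..................... [ 0.611  -0.2588]
208 .................#...###..................... [ 0.6089 -0.2587]
col0 434
0.06 [456.5 209.3]
0.065 [456.7 207. ]
0.07 [456.9 204.7]
side line mark px [449.6 335.1]
325 ................####......................... [ 0.618  -0.2464]
326 .................###......................... [ 0.617 -0.248]
327 ..................#.......................... [ 0.6155 -0.249 ]
332 ...............................##............ [ 0.6234 -0.2682]
333 ........................#.....####........... [ 0.6202 -0.2675]
334 .........................#...#######......... [ 0.6199 -0.2697]
335 ..........................#########.......... [ 0.6171 -0.2694]
336 ...........................#######........... [ 0.6156 -0.2704]
337 ............................####............. [ 0.6136 -0.2708]
338 .............................##.............. [ 0.6121 -0.2717]
col0 427
0.06 [449.1 337. ]
0.065 [451.3 335.3]
0.07 [453.4 333.6]
```

```bash
python3 - <<'E'
from red import *
t=manip.get_image("top");s=manip.get_image("side")
def tri(a,b):
    best=min(((np.linalg.norm(ray(t,*a,z)-ray(s,*b,z)),z) for z in np.arange(0,.08,.001)))
    p=(ray(t,*a,best[1])+ray(s,*b,best[1]))/2
    d=p[:2]-[.5527,-.212];print(a,b,"gap",best[0].round(4),p.round(4),"machine",(d@[.9907,-.1357]).round(4),(d@[.1357,.9907]).round(4))
tri((451.3,206.5),(444.8,325.8))
tri((453,199),(458,335)); tri((453.5,204),(458,335))
tri((456,206.5),(452.5,334.5))
E
```

```text
(451.3, 206.5) (444.8, 325.8) gap 0.0007 [ 0.6115 -0.2491  0.031 ] machine 0.0633 -0.0288
(453, 199) (458, 335) gap 0.0036 [ 0.6334 -0.2649  0.    ] machine 0.0871 -0.0415
(453.5, 204) (458, 335) gap 0.0108 [ 0.6228 -0.2643  0.012 ] machine 0.0765 -0.0423
(456, 206.5) (452.5, 334.5) gap 0.0024 [ 0.6131 -0.263   0.022 ] machine 0.0667 -0.0423
```

Call:
move_arm --moves '[{"linear": [-0.01, -0.1, 0], "angular": [0, 0, 0]}, {"linear": [-0.01, -0.1, 0], "angular": [0, 0, 0]}, {"linear": [-0.01, -0.1, 0], "angular": [0, 0, 0]}, {"linear": [-0.02, -0.1, 0], "angular": [0, 0, 0]}, {"linear": [-0.01, -0.1, 0], "angular": [0, 0, 0]}, {"linear": [0, 0, 0], "angular": [0, 0, 0]}]'

```text
t: 38.08
tcp_pos: [0.585, -0.0659, 0.2443]
orientation: [-0.132, -0.648, 0.742, -0.114]
wrist_force: [0.1, 1.6, 0.4]
gripper_width: 0.0004
gripper_force: 0.8
```

```bash
python3 -c "
from red import *
marks(['seat','push_plate','red_line']);red('top');red('side')" | grep -v '^0.0'
```

```text
side seat [([0.5582, -0.2525, 0.0535], 0.62)]
side push_plate [([0.5776, -0.1429, 0.0572], 0.76), ([0.5246, 0.3116, -0.0015], 0.33)]
side red_line [([0.6078, -0.259, 0.0214], 0.76), ([0.5529, -0.2132, 0.0003], 0.41)]
top seat [([0.5562, -0.2537, 0.0527], 0.97)]
top push_plate [([0.5765, -0.1464, 0.0591], 0.92)]
top red_line [([0.6084, -0.264, 0.025], 0.55), ([0.5446, 0.3097, 0.0107], 0.43)]
top line mark px [456.2 208.1]
194 ...................#......................... [ 0.6395 -0.2566]
195 ...................###....................... [ 0.6372 -0.2587]
196 ...................###....................... [ 0.6351 -0.2585]
197 ...................###....................... [ 0.6329 -0.2584]
198 ...................###....................... [ 0.6307 -0.2583]
199 ...................###....................... [ 0.6285 -0.2582]
200 ..................####....................... [ 0.6263 -0.257 ]
201 ..................####....................... [ 0.6241 -0.2568]
202 ..................####....................... [ 0.622  -0.2567]
203 ..................####....................... [ 0.6198 -0.2
[... 374 characters left out ...]
.................... [ 0.6067 -0.2623]
col0 434
side line mark px [449.6 335.1]
330 ......................###.................... [ 0.6167 -0.2573]
331 ......................###.................... [ 0.6152 -0.2582]
332 .......................##......##............ [ 0.6188 -0.264 ]
333 ........................#.....####........... [ 0.6202 -0.2675]
334 .........................#...#######......... [ 0.6199 -0.2697]
335 ..........................#########.......... [ 0.6171 -0.2694]
336 ...........................#######........... [ 0.6156 -0.2704]
337 ............................####............. [ 0.6136 -0.2708]
338 .............................##.............. [ 0.6121 -0.2717]
col0 427
```

Call:
move_arm --moves '[{"linear": [-0.01, -0.06, 0], "angular": [0, 0, 0]}, {"linear": [-0.01, -0.06, 0], "angular": [0, 0, 0]}, {"linear": [0, 0, 0], "angular": [0, 0, 0]}]'

```text
t: 38.95
tcp_pos: [0.5847, -0.0676, 0.2444]
orientation: [-0.131, -0.648, 0.742, -0.114]
wrist_force: [-1.3, 2.3, 0.6]
gripper_width: 0.0004
gripper_force: 1.2
```

```bash
python3 -c "
from red import *
marks(['seat','case_front','case_top','push_plate']);marks(['seat','red_line']);red('side')
c=manip.get_image('side')['frame'][280:360,400:500,::-1];cv2.imwrite('pics/j.png',cv2.resize(c,(700,560),interpolation=cv2.INTER_CUBIC))" | grep -v '^0.0'
```

```text
side seat [([0.5577, -0.2531, 0.0514], 0.93)]
side case_front [([0.556, -0.2539, 0.0523], 0.95), ([0.5203, -0.252, 0.134], 0.19)]
side case_top [([0.5197, -0.2496, 0.1339], 0.65), ([0.6728, 0.0662, -0.0025], 0.45)]
side push_plate [([0.5766, -0.1437, 0.0551], 0.85), ([0.5232, 0.3123, -0.0019], 0.32)]
top seat [([0.5546, -0.2528, 0.05], 0.55)]
top case_front [([0.5496, -0.2567, 0.0528], 0.93), ([0.4944, 0.3092, 0.0664], 0.47)]
top case_top [([0.5203, -0.2482, 0.1326], 0.58)]
top push_plate [([0.5748, -0.149, 0.0598], 0.69)]
side seat [([0.5577, -0.2557, 0.0509], 0.7)]
side red_line [([0.6094, -0.2619, 0.0253], 0.78)]
top seat [([0.5527, -0.2563, 0.0525], 0.9)]
top red_line [([0.6113, -0.264, 0.0251], 0.94), ([0.5256, 0.3098, -0.0009], 0.15)]
side line mark px [449.6 335.1]
330 ........................#.................... [ 0.6178 -0.2583]
331 ......................####................... [ 0.6157 -0.2588]
332 .......................###.....##............ [ 0.6182 -0.2634]
333 ........................##....####........... [ 0.6192 -0.2667]
334 .........................#...#######......... [ 0.6199 -0.2697]
335 ..........................#########.......... [ 0.6171 -0.2694]
336 ...........................#######........... [ 0.6156 -0.2704]
337 ............................####............. [ 0.6136 -0.2708]
338 .............................###............. [ 0.6127 -0.2722]
col0 427
```

View pics/j.png

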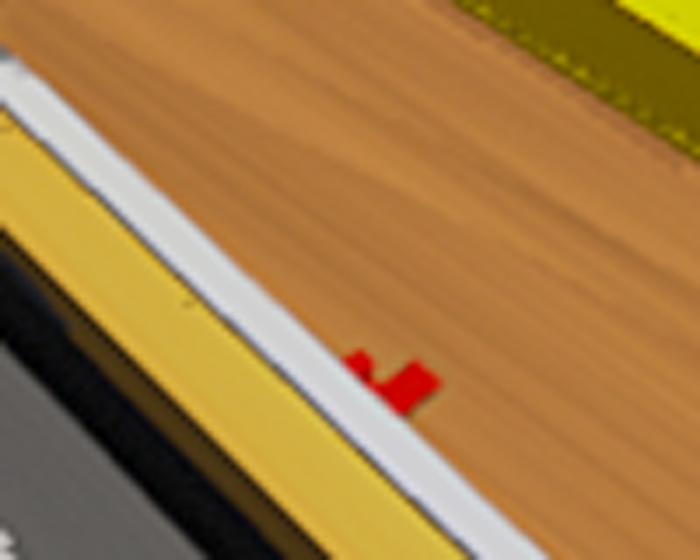

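```bash
python3 - <<'E'
from red import *
t=manip.get_image("top");s=manip.get_image("side")
f=lambda x,y,z:np.r_[np.array([.5527,-.212])+x*np.array([.9907,-.1357])+y*np.array([.1357,.9907]),z]
for y in (-.036,-.038,-.040,-.042,-.044): print("ptr y",y,px(s,f(.0633,y,.031)).round(1),px(t,f(.0633,y,.031)).round(1))
for x,z in ((.065,.022),(.08,.0),(.087,0)):
  for y in (-.038,-.042,-.046): print("line",x,z,y,px(s,f(x,y,z)).round(1),px(t,f(x,y,z)).round(1))
h=cv2.cvtColor(t["frame"],cv2.COLOR_RGB2HSV)
print(t["frame"][203:211,449:462].tolist()[3:6])
E
```

```text
ptr y -0.036 [448.2 329.3] [454.7 206.8]
ptr y -0.038 [449.2 330.2] [455.7 206.9]
ptr y -0.04 [450.2 331.2] [456.6 207. ]
ptr y -0.042 [451.3 332.1] [457.5 207.1]
ptr y -0.044 [452.3 333.1] [458.5 207.2]
line 0.065 0.022 -0.038 [448.8 332.9] [454.4 206.7]
line 0.065 0.022 -0.042 [450.8 334.8] [456.2 206.9]
line 0.065 0.022 -0.046 [452.8 336.7] [458.1 207.1]
line 0.08 0.0 -0.038 [452.2 335.7] [451.7 201.4]
line 0.08 0.0 -0.042 [454.2 337.5] [453.5 201.6]
line 0.08 0.0 -0.046 [456.2 339.4] [455.3 201.8]
line 0.087 0 -0.038 [455.1 333.5] [451.9 198.3]
line 0.087 0 -0.042 [457.1 335.3] [453.7 198.5]
line 0.087 0 -0.046 [459.1 337.1] [455.5 198.7]
[[[155, 162, 154], [154, 160, 153], [152, 158, 151], [150, 155, 147], [133, 138, 130], [96, 83, 76], [109, 51, 43], [145, 55, 48], [188, 67, 58], [181, 89, 81], [149, 123, 112], [137, 130, 116], [130, 121, 107]], [[155, 160, 152], [155, 161, 152], [154, 160, 151], [154, 159, 150], [139, 144, 137], [98, 87, 80], [106, 52, 43], [141, 55, 46], [191, 69, 61], [184, 101, 94], [161, 149, 140], [152, 158, 151], [148, 154, 146]], [[151, 156, 147], [154, 159, 151], [154, 159, 151], [153, 158, 150], [140, 143, 136], [100, 85, 79], [108, 51, 42], [138, 53, 45], [189, 69, 60], [183, 110, 102], [160, 162, 154], [160, 167, 158], [159, 164, 156]]]
```

The pointer (358,365) now overlaps the red line (about 390,385) once its greater height is allowed for, and all the estimates agree within about 1 mm. I'll back off.

Call:
move_arm --moves '[{"linear": [0.03, 0.2, 0], "angular": [0, 0, 0]}, {"linear": [0.07, 0.5, 0], "angular": [0, 0, 0]}, {"linear": [0.1, 0.8, 0], "angular": [0, 0, 0]}, {"linear": [0, 0.3, 0.8], "angular": [0, 0, 0]}, {"linear": [0, 0, 1], "angular": [0, 0, 0]}, {"linear": [0, 0, 1], "angular": [0, 0, 0]}, {"linear": [0, 0, 1], "angular": [0, 0, 0]}, {"linear": [0, 0, 0], "angular": [0, 0, 0]}]'

```text
t: 40.95
tcp_pos: [0.5893, -0.0316, 0.3227]
orientation: [-0.13, -0.648, 0.742, -0.115]
wrist_force: [0.2, 0.4, -0.2]
gripper_width: 0.0004
gripper_force: 0.0
```

```bash
python3 - <<'E'
from red import *
s=manip.get_state();print(s["t"],s["wrist_force"])
marks(["seat","case_front","case_top","case_mid","case_back","pin_jar"])
print(manip.job_done())
E
```

```text
40.95 [ 0.15377093  0.37006942 -0.17126753]
side seat [([0.5578, -0.2528, 0.0534], 0.83)]
side case_front [([0.5592, -0.253, 0.0528], 0.72)]
side case_top [([0.5192, -0.2509, 0.1346], 0.58)]
side case_mid [([0.5412, 0.3128, 0.0113], 0.71), ([0.52, -0.2518, 0.1346], 0.63)]
side case_back []
side pin_jar [([0.6747, 0.0665, -0.0005], 0.6)]
top seat [([0.5575, 0.315, 0.0151], 0.27)]
top case_front [([0.5521, -0.2572, 0.0509], 0.91), ([0.5562, -0.2137, -0.0015], 0.29)]
top case_top [([0.5213, -0.2512, 0.1305], 0.57)]
top case_mid [([0.5452, 0.313, 0.0134], 0.72), ([0.5585, 0.3126, 0.0133], 0.57)]
top case_back [([0.5602, 0.3148, 0.0149], 0.65)]
top pin_jar [([0.5243, 0.3139, -0.0014], 0.3)]
the job is handed in; nothing more can be done
None
```

I tipped the brass case, seated it in the cradle and pushed it until the red pointer stood on the red line to within about 1 mm; the steel cases and the jar were left in place, and I handed the job in at about 41 s (the verdict was not reported).

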